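# Strip the collars off their clamped cores

### The arm

A 6-joint arm with a two-finger parallel gripper is mounted at the origin on the work surface. World frame = base frame: x ahead of the robot, y to its left, z up, the work surface at z = 0. Lengths are in m, angles in degrees, forces in N, time in s.
With the tool pointing down it reaches from about 0.375 to 0.9 m from the base axis. Payload 3.1 kg.
Tool frame: the origin (TCP) lies on the centre line of the jaws, within the pads' length; the fingertips stand 25 mm ahead of it and the grasp point (between the pads) lies 6 mm ahead of it; z points along the fingers, y is the line along which they close (so a half turn about z gives the same grasp; the last joint's range is limited). The gripper opens to 87 mm and grips with 3 to 60 N. Pads are 19 mm wide; open, the fingers measure 117 mm over their backs; the gripper's body (75 mm by 190 mm) begins 51 mm behind the grasp point.
Start: joints at [-78.581, 30.224, 82.088, -0, 67.689, -10.227], TCP at [0.231, -0.581, 0.248] pointing down, gripper open.
Joint ranges: [-176.69, 176.69], [-43.24, 126.21], [12.49, 139.97], [-82, 262], [0, 151.66], [-163.58, 163.58]. Speed limits (degrees/s): [159.86, 159.86, 180, 180, 180, 180].

### API

Orientations are given as a 3x3 rotation matrix whose columns are the frame's x, y, z axes.
In Python, from rig import * gives the robot as it stands.
- The arm moves only by the tool step_arm, never from a script. Its argument "steps" is a list of rows, each a list of 7 numbers: the shift along the tool's x, y, z normalised to -1 to 1, where 1 is 0.3 m, then the turn, a rotation vector about the tool's x, y, z normalised to -1 to 1, where 1 is 45 degrees, then the gripper's target within -1 to 1 (shut at 1, half-way at 0, fully open at -1). A call has 1 to 8 rows; each row is the pose to reach, as a shift and turn from the pose commanded when the call began, along the tool's axes at that moment; what a row does not reach only later rows make up. A row lasts 1/12 s, in which the tool goes at most 41.7 mm and 7.16 degrees, less where a joint would pass 70% of its speed; a pose out of reach is approached as far as the arm can. A call with a number of a shift or a turn outside -1 to 1 is refused whole. A call with a gripper value outside its range is refused whole. The fingers move at their own pace and stop on an object; the grip force is fixed at half the most. Time passes only in rows, so rows that repeat a pose let the fingers close. It gives the time, the measured TCP pose, the force, the opening and the grip force at its end, in the units of the state.
- read_state(): the state, without advancing time (a new reading comes with each control period).
- capture(name): name is "scene" or "top" or "wrist"; returns a dict with "image" (384x512x3 uint8, red, green, blue), "vertical_fov" (degrees; the focal length in pixels is half the picture's height over the tangent of half this angle, whatever the lens; pixels are square), "cx", "cy" (the principal point, pixels), "k1" (the pictures are not rectified: a ray, as slopes to the right and down, at radius r is drawn at 1 + k1 r^2 times it, then the intrinsics apply), "world_from_camera" (4x4, takes a point from camera to world coordinates); the wrist camera has in their place "T_tool_cam" (4x4, takes a point from camera to tool coordinates, whose origin is the TCP and whose axes are the flange's). Camera axes: x right, y down, z forward; pixel columns grow to the right and rows downward; lengths in m; the calibration is good to about 2 mm. A picture is of the moment at which its call begins: read the wrist's pose just before it. There is no depth.
- hand_in(): hands the job in; it is judged then, once.
The state is a dict: "time_s": time; "joint_positions": joint angles; "qvel": joint speeds; "tau": joint torques, N m; "position": TCP position; "tcp_rot": TCP orientation; "force": force on the tool from outside, world axes, zero at the start; "moment": the same for the moment, N m; "opening": opening from 0.0 (shut) to 1.0 (fully open); "grasp_force": force on a finger pad.
Only numpy, scipy, OpenCV 4.12 (cv2) and the standard library are available. Lean on these libraries where they do the work, as an engineer would, in place of code of your own. Each camera call takes 0.05 s, during which the arm holds its last target. There are 200 camera calls.

### The job

Push the green tray along the bench into the yellow outline, square with it, without lifting it. With all the collars still on, turn the red T-handle clockwise until it goes stiff and the cores are clamped, then lift every collar off without pulling its core out of the vise and stand it upright in the tray. When all are in the tray, turn the T-handle back until the blue jaw no longer grips the cores; the tray must finish in the outline, and everything else on the bench is left alone.

Things in the scene. Friction and masses are not known exactly. Their poses are not given: they have to be found in the camera images.
- fixture: Cam vise bolted to the bench: low dark steel base, x from -67 to +55 mm, y from -133 to +219 mm, with four places in a row, centred at y = -96, -32, +32 and +96 mm, parted by low ribs (12 mm high). Fixed jaw on the +x side, face at x = +37 mm, 20 mm high. Origin on the bench under the middle of the row; x across the row from the sliding jaw to the fixed jaw, y along the row towards the T-handle, z up.
- jaw: Blue sliding jaw of the vise, a bar 338 mm long along y and 20 mm high whose face stands at fixture x = -37.8 mm at joint tee = 0 and moves 1.2 mm per rad towards the fixed jaw. It squeezes the feet of all four cores (72 mm across x) against the fixed jaw. Origin as the fixture's, but moving with the jaw.
- tee (a joint): Angle of the red T-handle (rad), growing when it is turned clockwise seen from above, which closes the blue jaw by 1.2 mm per rad. It starts between 0 and 0.8; the jaw squeezes the core feet from about 1.5. Until then it turns against an even friction of about 0.18 N m; after that the resistance climbs quickly, and at a turning moment of 0.3 to 0.4 N m all cores are firmly clamped. It stays where it is left. Travel -0.3 to 3.3. Below 1.35 the jaw is slack again.
- tee_grip (a point): Middle of the T-handle's red cross bar (90 mm long, 14 mm wide, 12 mm high), on the vertical screw axis (fixture x = 0, y = +188 mm), 120 mm above the bench; x of this point runs along the bar. Below the bar the stem is 10 mm thick for 24 mm, then 18 mm.
- spot: Yellow painted outline on the bench, 186 mm (x) by 226 mm (y), where the tray belongs; origin at its middle, x and y along its sides.
- tray: Loose green tray, 160 mm (x) by 200 mm (y), 30 mm high, walls and floor 4 mm, 0.5 to 0.85 kg. Origin under its middle; starts 80 to 140 mm from the outline's middle, on its -y side.
- core1: Loose aluminium core in the vise's place at y = -96 mm: oblong foot 72 (x) by 56 (y) by 12 mm with a round post of 35 mm diameter, 78 mm high overall, 0.33 kg. Two spring noses on the post grip the bore of a collar, so a core that is not clamped comes up with its collar. Origin under its foot, 6 mm above the bench when seated.
- core2: Loose aluminium core in the vise's place at y = -32 mm: oblong foot 72 (x) by 56 (y) by 12 mm with a round post of 35 mm diameter, 78 mm high overall, 0.33 kg. Two spring noses on the post grip the bore of a collar, so a core that is not clamped comes up with its collar. Origin under its foot, 6 mm above the bench when seated.
- core3: Loose aluminium core in the vise's place at y = 32 mm: oblong foot 72 (x) by 56 (y) by 12 mm with a round post of 35 mm diameter, 78 mm high overall, 0.33 kg. Two spring noses on the post grip the bore of a collar, so a core that is not clamped comes up with its collar. Origin under its foot, 6 mm above the bench when seated.
- core4: Loose aluminium core in the vise's place at y = 96 mm: oblong foot 72 (x) by 56 (y) by 12 mm with a round post of 35 mm diameter, 78 mm high overall, 0.33 kg. Two spring noses on the post grip the bore of a collar, so a core that is not clamped comes up with its collar. Origin under its foot, 6 mm above the bench when seated.
- collar1_c (a point): Brass collar (plain tube, 52 mm outside, 38 mm bore, 60 mm high, 0.28 to 0.46 kg) stuck on core 1, or absent, leaving that core bare; this point is at its centre, half-way up; z along its axis. On the core its underside is 18 mm and its top 78 mm above the bench, the core's top 84 mm; it must be raised 30 mm to come off the noses and 66 mm to clear the post. Pulling it off takes about 6 to 12 N beyond its weight.
- collar2_c (a point): Brass collar (plain tube, 52 mm outside, 38 mm bore, 60 mm high, 0.28 to 0.46 kg) stuck on core 2, or absent, leaving that core bare; this point is at its centre, half-way up; z along its axis. On the core its underside is 18 mm and its top 78 mm above the bench, the core's top 84 mm; it must be raised 30 mm to come off the noses and 66 mm to clear the post. Pulling it off takes about 6 to 12 N beyond its weight.
- collar3_c (a point): Brass collar (plain tube, 52 mm outside, 38 mm bore, 60 mm high, 0.28 to 0.46 kg) stuck on core 3, or absent, leaving that core bare; this point is at its centre, half-way up; z along its axis. On the core its underside is 18 mm and its top 78 mm above the bench, the core's top 84 mm; it must be raised 30 mm to come off the noses and 66 mm to clear the post. Pulling it off takes about 6 to 12 N beyond its weight.
- collar4_c (a point): Brass collar (plain tube, 52 mm outside, 38 mm bore, 60 mm high, 0.28 to 0.46 kg) stuck on core 4, or absent, leaving that core bare; this point is at its centre, half-way up; z along its axis. On the core its underside is 18 mm and its top 78 mm above the bench, the core's top 84 mm; it must be raised 30 mm to come off the noses and 66 mm to clear the post. Pulling it off takes about 6 to 12 N beyond its weight.
- punch1: Black punch standing, 28 mm wide, 90 mm high; bystander, to be left alone. Origin at its underside (wrench and screwdriver: under its middle or handle).
- punch2: Black punch standing, 28 mm wide, 90 mm high; bystander, to be left alone. Origin at its underside (wrench and screwdriver: under its middle or handle).
- bowl: Small steel bowl, 100 mm wide, 40 mm high; bystander, to be left alone. Origin at its underside (wrench and screwdriver: under its middle or handle).
- oil: Amber oil bottle with a red cap, 54 mm wide, 140 mm high; bystander, to be left alone. Origin at its underside (wrench and screwdriver: under its middle or handle).
- wrench: Wrench lying on the bench; bystander, to be left alone. Origin at its underside (wrench and screwdriver: under its middle or handle).
- file: Red-handled screwdriver lying on the bench; bystander, to be left alone. Origin at its underside (wrench and screwdriver: under its middle or handle).
- die: Steel die body, 64 mm wide, 69 mm high; bystander, to be left alone. Origin at its underside (wrench and screwdriver: under its middle or handle).
There are look-alikes about, which are no part of the job. What is shaped like the part that bears collar4_c but purple is not meant.

How it is judged:
By the outcome, as a careful person would: the job done as asked, in the order asked, and still so for the second after the job is handed in, with the robot touching nothing.
Of collar1, collar2, collar3, collar4 only 3 to 4 are there at a start; the rules pass over those that are not, and their reading is None.
At some moment in a run one of tray may be knocked a few centimetres aside while the robot is not near it.
It also fails if it takes over 210 s, if anything falls off the work surface, if the arm or the gripper's body presses on something with over 40 N, if the wrist force passes 120 N, or if a joint passes its speed limit or range.

## Working session

There is one attempt and no reset: what is moved stays moved. The work goes in short steps, Python scripts to look and compute and a tool call to move; the robot and the scene stay as the last step left them, time stands still between calls to the robot, and variables do not carry over. Pictures are saved under pics/ and viewed, at most 14 in all, crops included, and the job is handed in when it is done.

Besides the shell and the picture viewer there is one more tool, called as a command line: name --pt "numbers of a row" for each row, then --argument value for the rest. step_arm: Moves the arm, as the interface text tells. Scaled input: -1 to 1 covers 0.3 m each way for a shift and 45 degrees each way for a turn. Its arguments: {"type":"object","properties":{"steps":{"type":"array"}},"required":["steps"]}

```bash
ls; mkdir -p pics
cat > h.py <<'E'
from rig import *
import numpy as np, cv2
def cap(n,fn=None):
    s=read_state(); c=capture(n)
    if fn: cv2.imwrite('pics/'+fn,c['image'][:,:,::-1])
    if 'world_from_camera' in c: T=np.array(c['world_from_camera'])
    else:
        W=np.eye(4);W[:3,:3]=s['tcp_rot'];W[:3,3]=s['position'];T=W@np.array(c['T_tool_cam'])
    f=c['image'].shape[0]/2/np.tan(np.radians(c['vertical_fov'])/2)
    return dict(im=c['image'],T=T,f=f,cx=c['cx'],cy=c['cy'],k1=c['k1'])
def ray(c,uv):
    d=(np.atleast_2d(uv).astype(float)-[c['cx'],c['cy']])/c['f']
    r=d.copy()
    for _ in range(20): r=d/(1+c['k1']*(r**2).sum(1,keepdims=True))
    v=np.c_[r,np.ones(len(r))]@c['T'][:3,:3].T
    return c['T'][:3,3],v
def onz(c,uv,z):
    o,v=ray(c,uv); return o+v*((z-o[2])/v[:,2:3])
def proj(c,P):
    p=(np.atleast_2d(P)-c['T'][:3,3])@c['T'][:3,:3]; s=p[:,:2]/p[:,2:]
    s=s*(1+c['k1']*(s**2).sum(1,keepdims=True)); return s*c['f']+[c['cx'],c['cy']]
def st():
    s=read_state(); print(round(s['time_s'],2),np.round(s['position'],4),np.round(s['tcp_rot'],3).tolist(),'F',np.round(s['force'],1),'M',np.round(s['moment'],2),'op',round(s['opening'],3),s['grasp_force'],np.round(s['joint_positions'],1)); return s
E
python3 - <<'E'
from h import *
st()
for n in ['scene','top','wrist']:
    c=cap(n,n+'0.png'); print(n,np.round(c['T'],3).tolist(),c['f'],c['cx'],c['cy'],c['k1'])
a=cv2.imread('pics/scene0.png');b=cv2.imread('pics/top0.png')
cv2.imwrite('pics/top0b.png',cv2.resize(b,(800,600)))
cv2.imwrite('pics/scene0b.png',cv2.resize(a,(800,600)))
E
```

```text
pics
0.0 [ 0.2305 -0.5802  0.2466] [[0.929, 0.369, -0.0], [0.369, -0.929, 0.002], [0.0, -0.002, -1.0]] F [-0.2  1.  -0.1] M [ 0.02 -0.01  0.03] op 1.002 0.0 [-78.6  30.3  82.2  -0.   67.7 -10.2]
scene [[-0.84, 0.308, -0.446, 0.948], [0.542, 0.456, -0.706, 0.801], [-0.014, -0.835, -0.55, 0.628], [0.0, 0.0, 0.0, 1.0]] 379.02026849312733 258.2183944428461 186.693096545805 0.01942305107113451
top [[0.02, -0.982, 0.186, 0.317], [-1.0, -0.02, 0.004, 0.111], [-0.0, -0.186, -0.983, 1.264], [0.0, 0.0, 0.0, 1.0]] 383.72147827071035 263.9436526469181 189.53031636739786 -0.03778160810761627
wrist [[0.369, -0.893, -0.257, 0.302], [-0.929, -0.356, -0.099, -0.553], [-0.003, 0.276, -0.961, 0.385], [0.0, 0.0, 0.0, 1.0]] 265.7023437375287 255.8403117738101 188.39330358740855 0.01683311889159999
```

View pics/top0b.png

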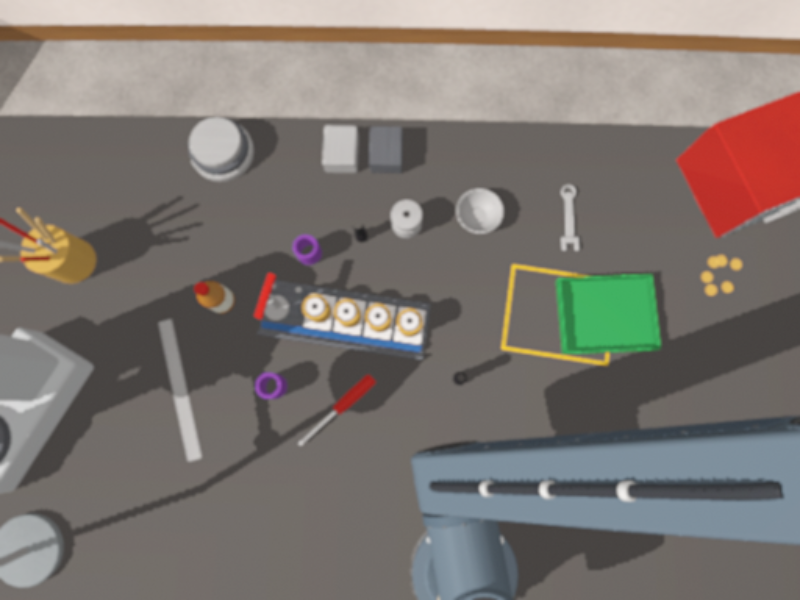

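View pics/scene0b.png

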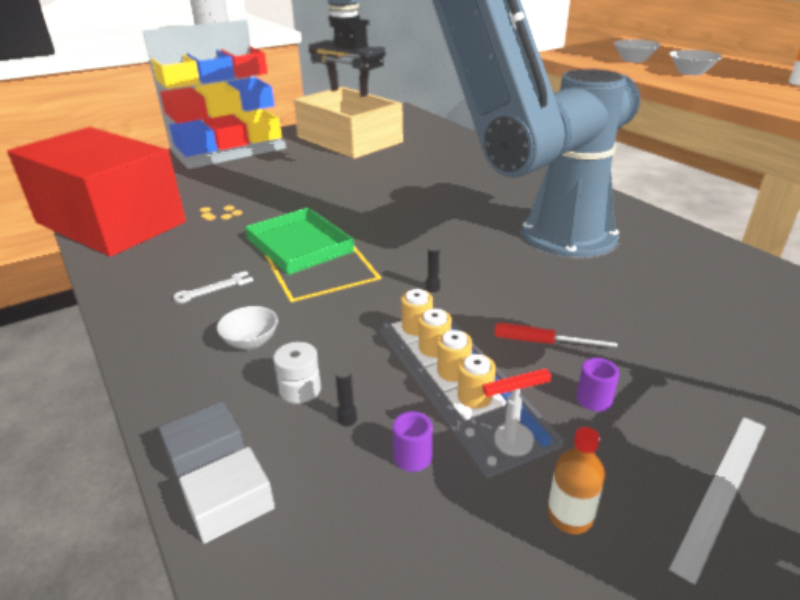

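The top view shows all four collars present. The vise is at about (345,320), the tray at (610,313) and the outline's open corners at (514,265), (502,348) and (608,363). The purple decoys are at (305,248) and (268,385). Next I'll measure these.

```bash
cat > meas.py <<'E'
from h import *
def big(m,n=1):
    cs,_=cv2.findContours(m.astype(np.uint8),cv2.RETR_EXTERNAL,cv2.CHAIN_APPROX_NONE)
    return sorted(cs,key=cv2.contourArea)[::-1][:n]
def hsv(c): return cv2.cvtColor(c['im'],cv2.COLOR_RGB2HSV).astype(int)
def tray(c,z=0.03):
    H=hsv(c); m=(H[...,0]>50)&(H[...,0]<75)&(H[...,1]>120)
    k=big(m)[0][:,0]; P=onz(c,k,z)[:,:2].astype(np.float32)*1000
    return cv2.minAreaRect(P)
def yellow(c):
    H=hsv(c); m=(H[...,0]>20)&(H[...,0]<30)&(H[...,1]>130)&(H[...,2]>120)
    v,u=np.nonzero(m); return onz(c,np.c_[u,v],0.0)[:,:2]*1000
def red(c,z=0.126):
    H=hsv(c); m=((H[...,0]<6)|(H[...,0]>174))&(H[...,1]>150)
    out=[]
    for k in big(m,5):
        out.append(cv2.minAreaRect(onz(c,k[:,0],z)[:,:2].astype(np.float32)*1000))
    return out
E
python3 - <<'E'
from meas import *
c=cap('top')
print('tray',tray(c))
Y=yellow(c); Y=Y[(Y[:,0]>380)&(Y[:,0]<750)&(Y[:,1]<0)&(Y[:,1]>-400)]
print('yellow rect',cv2.minAreaRect(Y.astype(np.float32)),len(Y))
for u in [(514,265),(502,348),(608,363),(575,273)]: print(u,onz(c,np.array(u)*.64,0)[0])
for r in red(c): print('red',r)
# core tops: white discs
H=hsv(c); print('img px around discs')
im=cv2.cvtColor(c['im'],cv2.COLOR_RGB2GRAY)
for u in [(316,309),(347,313),(378,318),(410,323)]:
    x,y=(np.array(u)*.64).astype(int)
    w=H[y-14:y+15,x-14:x+15]; m=(w[...,1]<60)&(w[...,2]>150)
    b=(w[...,0]>8)&(w[...,0]<28)&(w[...,1]>90)&(w[...,2]>90)
    p=im[y-4:y+5,x-4:x+5].astype(float); q=np.clip(110-p,0,None); vv,uu=np.mgrid[y-4:y+5,x-4:x+5]
    ctr=np.array([(uu*q).sum(),(vv*q).sum()])/max(q.sum(),1)
    print(ctr,onz(c,ctr,.084)[0],p.min())
for n,u in dict(punchR=(461,378),punchL=(361,234),die=(406,205),oil=(212,292),purp1=(305,240),purp2=(269,378)).items(): print(n,onz(c,np.array(u)*.64,.08)[0])
a=cv2.imread('pics/top0.png')[165:240,160:280]; cv2.imwrite('pics/v.png',cv2.resize(a,(800,500),interpolation=cv2.INTER_CUBIC))
E
```

```text
tray ((523.1489868164062, -293.05572509765625), (162.0537567138672, 206.80516052246094), 3.244015693664551)
yellow rect ((525.0138549804688, -197.45172119140625), (229.4943389892578, 189.3802947998047), 82.27259826660156) 477
(514, 265) [ 0.62944501 -0.10306962  0.        ]
(502, 348) [ 0.44857612 -0.07559103  0.        ]
(608, 363) [ 0.42094599 -0.29962983  0.        ]
(575, 273) [ 0.61436114 -0.23541222  0.        ]
red ((832.31494140625, -585.4680786132812), (207.03387451171875, 328.5271911621094), 27.10367202758789)
red ((344.0389404296875, 221.40304565429688), (22.88864517211914, 88.25672912597656), 46.25414276123047)
red ((529.2362670898438, 402.97088623046875), (17.58423614501953, 91.07759857177734), 74.60802459716797)
red ((541.3924560546875, 528.7607421875), (18.621877670288086, 25.165142059326172), 1.1267800331115723)
red ((656.8228759765625, 922.28662109375), (68.33441162109375, 7.260316848754883), 62.78750991821289)
img px around discs
[201. 196.] [0.51596121 0.31167686 0.084     ] 109.0
[0. 0.] [1.20936022 1.07008584 0.084     ] 112.0
[0. 0.] [1.20936022 1.07008584 0.084     ] 119.0
[262. 205.] [0.49140913 0.1206438  0.084     ] 107.0
punchR [0.3797441  0.01710371 0.08      ]
punchL [0.66879101 0.22360575 0.08      ]
die [0.73298681 0.13268359 0.08      ]
oil [0.54165435 0.52067567 0.08      ]
purp1 [0.65386866 0.33796903 0.08      ]
purp2 [0.37195395 0.39400882 0.08      ]
```

View pics/v.png

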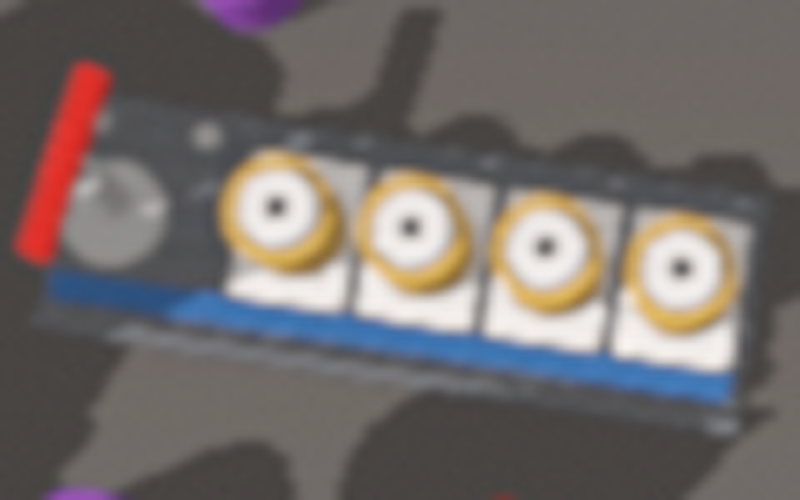

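The crop shows the four core holes in crop pixels at about (277,207), (411,228), (545,247) and (681,269), with the red bar running (95,65)–(30,260). I'll fit the fixture frame and work out the approach moves.

```bash
cat >> h.py <<'E'
def go(x,y,z,yaw,from_=None):
    """print normalised shift (tool axes) and turn about tool z to reach world pose (mm,deg), tool down"""
    s=read_state() ; p=np.array(s['position'])*1000; R=np.array(s['tcp_rot'])
    cur=np.degrees(np.arctan2(R[1,0],R[0,0]))
    c=np.radians(yaw); Rt=np.c_[[np.cos(c),np.sin(c),0],[np.sin(c),-np.cos(c),0],[0,0,-1]]
    d=(np.array([x,y,z])-p)@R
    rv=cv2.Rodrigues(R.T@Rt)[0].ravel()
    print('shift',np.round(d/300,4),'turn',np.round(np.degrees(rv)/45,4),'| mm',np.round(d,1),'deg',np.round(np.degrees(rv),1))
E
python3 - <<'E'
from meas import *
c=cap('top')
uv=(np.array([(277,207),(411,228),(545,247),(681,269)])+.5)/6.667-.5+[160,165]
P=onz(c,uv,.084)[:,:2]*1000   # order core4..core1
print(P, np.linalg.norm(np.diff(P,axis=0),axis=1))
d=P[0]-P[3]; d/=np.linalg.norm(d); yaw=np.degrees(np.arctan2(d[1],d[0]))-90
print('fix yaw',yaw,'origin',P.mean(0),'tee',P.mean(0)+188*d)
s=cap('scene')
for p in P: print(proj(s,[*(p/1000),.084])*1.5625)
o=P.mean(0)+188*d
print('tee mid scene',proj(s,[*(o/1000),.12])*1.5625)
st()
go(538,-430,120,82)
E
```

```text
[[517.16112732 311.3521657 ]
 [508.46329409 248.11810172]
 [500.73678544 185.19030628]
 [491.63345965 121.51864499]] [63.82945363 63.40036573 64.31913395]
fix yaw -7.658846013897815 origin [504.49866662 216.54480467] tee [529.55424534 402.86769101]
[[477.20566309 361.13765748]]
[[455.10433526 336.22628183]]
[[434.92321049 314.21166571]]
[[417.1567984  293.88817745]]
tee mid scene [[516.84522431 381.84565233]]
0.3 [ 0.2305 -0.5807  0.2472] [[0.929, 0.369, -0.0], [0.369, -0.929, 0.001], [0.0, -0.001, -1.0]] F [-0.3  0.1 -0.1] M [-0.02 -0.02 -0.  ] op 0.996 0.0 [-78.6  30.2  82.1   0.   67.7 -10.2]
shift [ 1.1378 -0.0885  0.4242] turn [-8.0000e-04 -7.0000e-04 -1.3412e+00] | mm [341.3 -26.5 127.3] deg [ -0.   -0.  -60.4]
```

step_arm --pt "0.57 -0.04 0 0 0 -0.67 -1" --pt "0.57 -0.04 0 0 0 -0.67 -1" --pt "0.57 -0.04 0 0 0 -0.67 -1" --pt "0.57 -0.04 0 0 0 -0.67 -1" --pt "0.57 -0.04 0 0 0 -0.67 -1" --pt "0.57 -0.04 0 0 0 -0.67 -1" --pt "0.57 -0.04 0 0 0 -0.67 -1"

```text
time_s: 0.88
position: [0.3851, -0.5065, 0.2474]
tcp_rot: [[0.618, 0.786, -0.001], [0.786, -0.618, -0.0], [-0.001, -0.001, -1.0]]
force: [-0.3, -0.5, -0.6]
opening: 1.002
grasp_force: 0.0
```

Run:
```python
from meas import *
st(); s=cap('scene')
print('box base',onz(s,np.array([(110,248),(185,215)])/1.5625,0))
t=cap('top'); print('tray',tray(t))
go(513,-428,120,82.3)
```

```text
0.88 [ 0.3851 -0.5065  0.2474] [[0.618, 0.786, -0.001], [0.786, -0.618, -0.0], [-0.001, -0.001, -1.0]] F [-0.3 -0.5 -0.6] M [ 0.01  0.01 -0.01] op 1.002 0.0 [-62.8  31.1  80.4  -0.1  68.5 -24.6]
box base [[ 0.87699113 -0.5098554   0.        ]
 [ 0.69389912 -0.58304492  0.        ]]
tray ((523.199462890625, -293.1141052246094), (160.8419189453125, 206.42506408691406), 3.4915313720703125)
shift [0.475  0.1736 0.4247] turn [-6.000e-04  6.000e-04 -6.808e-01] | mm [142.5  52.1 127.4] deg [ -0.    0.  -30.6]
```

step_arm --pt "0.475 0.174 0.3 0 0 -0.68 -1" --pt "0.475 0.174 0.3 0 0 -0.68 -1" --pt "0.475 0.174 0.3 0 0 -0.68 -1" --pt "0.475 0.174 0.3 0 0 -0.68 -1" --pt "0.475 0.174 0.3 0 0 -0.68 -1" --pt "0.475 0.174 0.3 0 0 -0.68 -1" --pt "0.475 0.174 0.425 0 0 -0.68 -1" --pt "0.475 0.174 0.425 0 0 -0.68 -1"

```text
time_s: 1.65
position: [0.5104, -0.4266, 0.1158]
tcp_rot: [[0.136, 0.991, -0.006], [0.991, -0.136, 0.006], [0.005, -0.007, -1.0]]
force: [-1.2, 1.0, -1.5]
opening: 0.994
grasp_force: 0.0
```

step_arm --pt "0 0 0.1 0 0 0 -1" --pt "0 0 0.2 0 0 0 -1" --pt "0 0 0.27 0 0 0 -1" --pt "0 0 0.29 0 0 0 -1" --pt "0 0 0.29 0 0 0 -1" --pt "0 0 0.29 0 0 0 -1"

```text
time_s: 2.15
position: [0.5139, -0.4287, 0.0347]
tcp_rot: [[0.135, 0.991, 0.001], [0.991, -0.135, -0.002], [-0.001, 0.001, -1.0]]
force: [0.9, -0.2, 0.4]
opening: 1.0
grasp_force: 0.0
```

Run:
```python
from meas import *
st(); s=cap('scene','s1.png')
print('tray scene',tray(s))
go(513,-320,32,82.3)
```

```text
2.15 [ 0.5139 -0.4287  0.0347] [[0.135, 0.991, 0.001], [0.991, -0.135, -0.002], [-0.001, 0.001, -1.0]] F [ 0.9 -0.2  0.4] M [ 0.02 -0.09 -0.03] op 1.0 0.0 [-49.4  48.9  82.8  -0.   48.2 -41.6]
tray scene ((533.3622436523438, -271.181884765625), (176.8436737060547, 243.70700073242188), 3.669585704803467)
shift [ 0.359  -0.0535  0.01  ] turn [0.0031 0.003  0.0001] | mm [107.7 -16.1   3. ] deg [0.1 0.1 0. ]
```

Push along +y with small increments (about 12 mm per row).

step_arm --pt "0.05 -0.007 0.005 0 0 0 -1" --pt "0.09 -0.013 0.005 0 0 0 -1" --pt "0.13 -0.02 0.005 0 0 0 -1" --pt "0.17 -0.025 0.005 0 0 0 -1" --pt "0.21 -0.031 0.005 0 0 0 -1" --pt "0.25 -0.037 0.005 0 0 0 -1" --pt "0.29 -0.043 0.005 0 0 0 -1" --pt "0.29 -0.043 0.005 0 0 0 -1"

```text
time_s: 2.87
position: [0.5139, -0.338, 0.0338]
tcp_rot: [[0.132, 0.991, 0.002], [0.991, -0.132, -0.001], [-0.001, 0.003, -1.0]]
force: [0.1, -0.5, -0.2]
opening: 1.003
grasp_force: 0.0
```

Run:
```python
from meas import *
st(); t=cap('top','t2.png')
print('tray',tray(t))
a=cv2.imread('pics/t2.png')[140:260,290:450]; cv2.imwrite('pics/t2c.png',cv2.resize(a,(640,480),interpolation=cv2.INTER_CUBIC))
```

```text
2.87 [ 0.5139 -0.338   0.0338] [[0.132, 0.991, 0.002], [0.991, -0.132, -0.001], [-0.001, 0.003, -1.0]] F [ 0.1 -0.5 -0.2] M [-0.01 -0.11 -0.03] op 1.003 0.0 [-43.7  46.3  91.4   0.1  42.2 -36.2]
tray ((577.8406982421875, -155.62213134765625), (97.19100952148438, 200.91455078125), 44.159027099609375)
```

View pics/t2c.png

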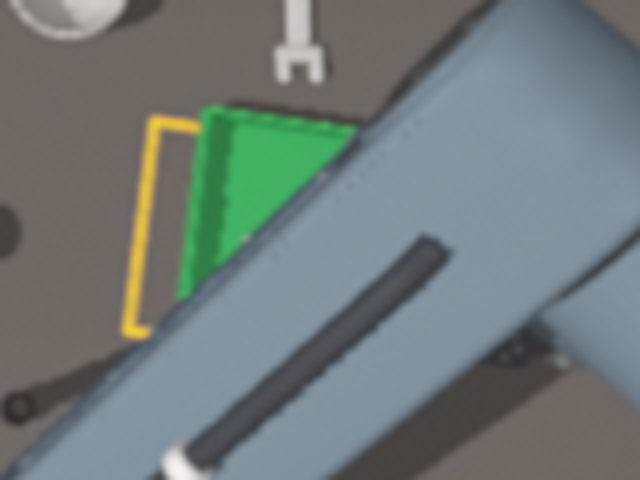

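The picture shows the tray now square with the outline. Its +y edge is about 46 crop px (38 mm) from the left yellow line, where it should be 13 mm. I'll push about 20 mm more, then back off and measure.

step_arm --pt "0.03 -0.004 0.005 0 0 0 -1" --pt "0.05 -0.007 0.005 0 0 0 -1" --pt "0.07 -0.01 0.005 0 0 0 -1" --pt "0.075 -0.011 0.005 0 0 0 -1" --pt "0.075 -0.011 0.005 0 0 0 -1" --pt "0 0 0 0 0 0 -1" --pt "-0.1 0 -0.03 0 0 0 -1" --pt "-0.1 0 -0.05 0 0 0 -1"

```text
time_s: 3.58
position: [0.5094, -0.3739, 0.0473]
tcp_rot: [[0.135, 0.991, 0.003], [0.991, -0.135, -0.004], [-0.004, 0.003, -1.0]]
force: [-0.2, -0.8, 0.2]
opening: 1.002
grasp_force: 0.0
```

step_arm --pt "-0.1 0 -0.1 0 0 0 -1" --pt "-0.2 0 -0.3 0 0 0 -1" --pt "-0.25 0.1 -0.4 0 0 0 -1" --pt "-0.3 0.2 -0.4 0 0 0 -1" --pt "-0.4 -0.3 -0.4 0 0 0 -1" --pt "-0.4 -0.3 -0.4 0 0 0 -1" --pt "-0.4 -0.3 -0.4 0 0 0 -1" --pt "-0.4 -0.3 -0.4 0 0 0 -1"

```text
time_s: 4.25
position: [0.3996, -0.4744, 0.1659]
tcp_rot: [[0.134, 0.991, -0.004], [0.991, -0.134, 0.005], [0.004, -0.004, -1.0]]
force: [0.2, 0.9, -0.6]
opening: 1.001
grasp_force: 0.0
```

Run:
```python
from meas import *
st(); t=cap('top','t3.png'); w=cap('wrist','w3.png')
print('tray',tray(t))
a=cv2.imread('pics/t3.png')[140:260,290:450]; a=cv2.resize(a,(640,480),interpolation=cv2.INTER_CUBIC)
b=cv2.resize(cv2.imread('pics/w3.png'),(640,480))[:, :]
cv2.imwrite('pics/t3c.png',cv2.resize(np.hstack([a,b]),(800,300)))
```

```text
4.25 [ 0.3996 -0.4744  0.1659] [[0.134, 0.991, -0.004], [0.991, -0.134, 0.005], [0.004, -0.004, -1.0]] F [ 0.2  0.9 -0.6] M [-0.   -0.09  0.02] op 1.001 0.0 [-60.2  35.6  86.8  -0.1  58.  -52.5]
tray ((542.3380737304688, -207.35491943359375), (204.05612182617188, 163.39617919921875), 82.25863647460938)
```

View pics/t3c.png

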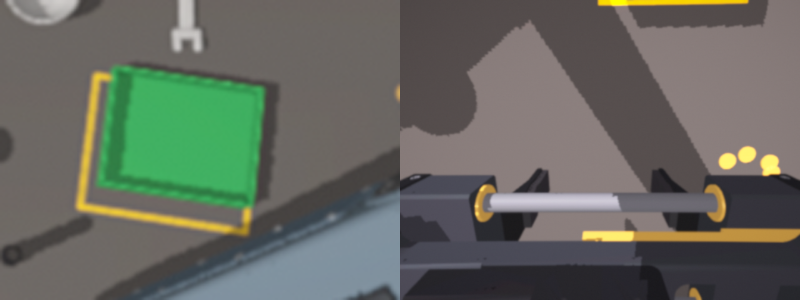

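The top view shows the tray square with the outline (yaw −7.7°). It sits about 20 mm too far in +x and 9 mm short in +y. I'll correct this from inside the tray with the open fingers.

Run:
```python
from meas import *
go(470,-340,150,127.3); go(520,-206,150,172.3)
```

```text
shift [0.4771 0.1702 0.0553] turn [-0.0021 -0.0066 -1.0034] | mm [143.1  51.1  16.6] deg [ -0.1  -0.3 -45.2]
shift [0.9424 0.2743 0.0568] turn [ 6.0000e-04 -7.4000e-03 -2.0034e+00] | mm [282.7  82.3  17. ] deg [  0.   -0.3 -90.2]
```

step_arm --pt "0.477 0.17 0.055 0 0 -1 -1" --pt "0.477 0.17 0.055 0 0 -1 -1" --pt "0.477 0.17 0.055 0 0 -1 -1" --pt "0.477 0.17 0.055 0 0 -1 -1" --pt "0.477 0.17 0.055 0 0 -1 -1" --pt "0.477 0.17 0.055 0 0 -1 -1" --pt "0.477 0.17 0.055 0 0 -1 -1" --pt "0.477 0.17 0.055 0 0 -1 -1"

```text
time_s: 5.02
position: [0.4744, -0.3393, 0.1499]
tcp_rot: [[-0.609, 0.793, -0.0], [0.793, 0.609, 0.001], [0.001, 0.001, -1.0]]
force: [0.1, -0.4, -0.3]
opening: 0.997
grasp_force: 0.0
```

Run:
```python
from meas import *
go(520,-206,150,172.3)
```

```text
shift [2.599e-01 3.912e-01 1.000e-04] turn [ 0.0014 -0.001  -0.9954] | mm [ 78.  117.4   0. ] deg [  0.1  -0.  -44.8]
```

step_arm --pt "0.26 0.391 0 0 0 -0.995 -1" --pt "0.26 0.391 0 0 0 -0.995 -1" --pt "0.26 0.391 0 0 0 -0.995 -1" --pt "0.26 0.391 0 0 0 -0.995 -1" --pt "0.26 0.391 0 0 0 -0.995 -1" --pt "0.26 0.391 0 0 0 -0.995 -1" --pt "0.26 0.391 0 0 0 -0.995 -1" --pt "0.26 0.391 0 0 0 -0.995 -1"

```text
time_s: 5.68
position: [0.5196, -0.2066, 0.15]
tcp_rot: [[-0.991, 0.136, -0.0], [0.136, 0.991, 0.001], [0.0, 0.001, -1.0]]
force: [-0.5, -0.3, 0.1]
opening: 1.005
grasp_force: 0.0
```

step_arm --pt "0 0 0.1 0 0 0 -1" --pt "0 0 0.2 0 0 0 -1" --pt "0 0 0.3 0 0 0 -1" --pt "0 0 0.36 0 0 0 -1" --pt "0 0 0.377 0 0 0 -1" --pt "0 0 0.377 0 0 0 -1" --pt "0 0 0.377 0 0 0 -1"

```text
time_s: 6.27
position: [0.5197, -0.2077, 0.0373]
tcp_rot: [[-0.991, 0.137, 0.0], [0.137, 0.991, -0.0], [-0.001, -0.0, -1.0]]
force: [0.7, 0.0, 0.4]
opening: 1.003
grasp_force: 0.0
```

Run:
```python
from meas import *
st()
ex=np.array([.991,-.134]);ey=np.array([.134,.991]);T=np.array([525,-197.5])
a=T-66.5*ex; b=a-9.4*ey
print(a,b); go(*b,37,172.3); go(*(T+37.5*ey),37,172.3)
```

```text
6.27 [ 0.5197 -0.2077  0.0373] [[-0.991, 0.137, 0.0], [0.137, 0.991, -0.0], [-0.001, -0.0, -1.0]] F [0.7 0.  0.4] M [ 0.14 -0.15 -0.03] op 1.003 0.0 [ -33.2   43.6   99.7    0.    36.7 -115.4]
[ 459.0985 -188.589 ] [ 457.8389 -197.9044]
shift [0.2087 0.0041 0.0009] turn [-0.0001  0.0007 -0.0042] | mm [62.6  1.2  0.3] deg [-0.   0.  -0.2]
shift [-0.0125  0.1611  0.001 ] turn [-0.0001  0.0007 -0.0042] | mm [-3.7 48.3  0.3] deg [-0.   0.  -0.2]
```

step_arm --pt "0.1 0.004 0 0 0 0 -1" --pt "0.13 0.004 0 0 0 0 -1" --pt "0.16 0.004 0 0 0 0 -1" --pt "0.19 0.004 0 0 0 0 -1" --pt "0.209 0.004 0 0 0 0 -1" --pt "0.209 0.004 0 0 0 0 -1" --pt "0.1 0.004 0 0 0 0 -1" --pt "-0.01 0 0 0 0 0 -1"

```text
time_s: 6.93
position: [0.5199, -0.2067, 0.0368]
tcp_rot: [[-0.99, 0.138, -0.006], [0.137, 0.99, 0.003], [0.006, 0.003, -1.0]]
force: [0.6, -0.4, -0.4]
opening: 1.0
grasp_force: 0.0
```

step_arm --pt "0 0.07 0 0 0 0 -1" --pt "0 0.1 0 0 0 0 -1" --pt "0 0.12 0 0 0 0 -1" --pt "0 0.14 0 0 0 0 -1" --pt "0 0.16 0 0 0 0 -1" --pt "0 0.16 0 0 0 0 -1" --pt "0 0.1 0 0 0 0 -1" --pt "0 0.05 -0.1 0 0 0 -1"

```text
time_s: 7.6
position: [0.5205, -0.191, 0.0627]
tcp_rot: [[-0.991, 0.135, -0.01], [0.135, 0.991, 0.007], [0.011, 0.005, -1.0]]
force: [-0.5, -0.0, -0.4]
opening: 1.0
grasp_force: 0.0
```

step_arm --pt "0 0 -0.15 0 0 0 -1" --pt "0 0 -0.3 0 0 0 -1" --pt "0 0.2 -0.5 0 0 0 -1" --pt "0 0.35 -0.5 0 0 0 -1" --pt "0 0.5 -0.5 0 0 0 -1" --pt "0 0.65 -0.5 0 0 0 -1" --pt "0 0.8 -0.5 0 0 0 -1" --pt "0 0.9 -0.5 0 0 0 -1"

```text
time_s: 8.27
position: [0.5551, 0.0375, 0.2164]
tcp_rot: [[-0.99, 0.138, 0.0], [0.138, 0.99, 0.0], [-0.0, 0.0, -1.0]]
force: [1.4, -0.4, -0.4]
opening: 1.002
grasp_force: 0.0
```

Run:
```python
from meas import *
st(); t=cap('top','t4.png')
print('tray',tray(t))
a=cv2.imread('pics/t4.png')[140:260,290:450]; cv2.imwrite('pics/t4c.png',cv2.resize(a,(640,480),interpolation=cv2.INTER_CUBIC))
```

```text
8.27 [0.5551 0.0375 0.2164] [[-0.99, 0.138, 0.0], [0.138, 0.99, 0.0], [-0.0, 0.0, -1.0]] F [ 1.4 -0.4 -0.4] M [ 0.03 -0.2  -0.01] op 1.002 0.0 [ -7.7  27.2  93.9   0.   58.8 -89.8]
tray ((521.67529296875, -197.54782104492188), (203.97947692871094, 160.01104736328125), 81.96183013916016)
```

View pics/t4c.png

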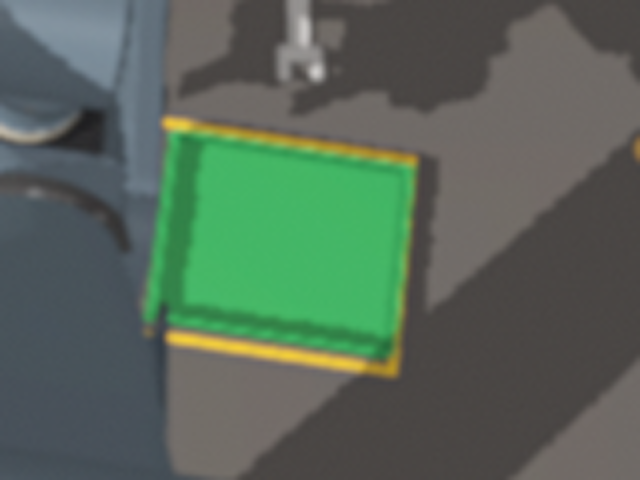

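The tray now sits inside the outline and square (centre about (523,−199), target (525,−197.5)). Next is the T-handle.

Run:
```python
from meas import *
s=cap('scene')
H=hsv(s)
m=((H[...,0]<6)|(H[...,0]>174))&(H[...,1]>150)
for k in big(m,6):
    r=cv2.minAreaRect(onz(s,k[:,0],.12)[:,:2].astype(np.float32)*1000)
    if 20<r[0][0]<700 and r[0][1]>300: print(r)
go(529.5,403,216,164.6)
```

```text
((529.0447998046875, 402.6572570800781), (24.03740692138672, 93.73963165283203), 74.67958068847656)
((452.2899169921875, 330.9660949707031), (33.88043212890625, 80.92588806152344), 44.37578201293945)
((529.0006713867188, 516.3301391601562), (38.96537780761719, 23.830745697021484), 41.8766975402832)
shift [0.2409 1.1836 0.0033] turn [ 0.0032 -0.0008  0.1761] | mm [ 72.3 355.1   1. ] deg [ 0.1 -0.   7.9]
```

step_arm --pt "0.2 0.98 0 0 0 0.176 -1" --pt "0.2 0.98 0 0 0 0.176 -1" --pt "0.2 0.98 0 0 0 0.176 -1" --pt "0.2 0.98 0 0 0 0.176 -1" --pt "0.2 0.98 0 0 0 0.176 -1" --pt "0.2 0.98 0 0 0 0.176 -1" --pt "0.2 0.98 0 0 0 0.176 -1" --pt "0.2 0.98 0 0 0 0.176 -1"

```text
time_s: 9.03
position: [0.5353, 0.3398, 0.2155]
tcp_rot: [[-0.963, 0.268, -0.0], [0.268, 0.963, 0.003], [0.001, 0.003, -1.0]]
force: [0.2, -0.4, -0.1]
opening: 0.996
grasp_force: 0.0
```

Run:
```python
from meas import *
go(529.2,402.8,125,164.65)
```

```text
shift [0.0758 0.1962 0.3022] turn [ 0.0033 -0.0011 -0.0049] | mm [22.7 58.9 90.7] deg [ 0.2 -0.1 -0.2]
```

step_arm --pt "0.076 0.196 0 0 0 -0.005 -1" --pt "0.076 0.196 0 0 0 -0.005 -1" --pt "0.076 0.196 0 0 0 -0.005 -1" --pt "0.076 0.196 0.1 0 0 -0.005 -1" --pt "0.076 0.196 0.2 0 0 -0.005 -1" --pt "0.076 0.196 0.28 0 0 -0.005 -1" --pt "0.076 0.196 0.302 0 0 -0.005 -1" --pt "0.076 0.196 0.302 0 0 -0.005 -1"

```text
time_s: 9.7
position: [0.5291, 0.3955, 0.1224]
tcp_rot: [[-0.963, 0.269, -0.006], [0.269, 0.963, -0.003], [0.005, -0.005, -1.0]]
force: [0.3, 0.4, 0.2]
opening: 1.0
grasp_force: 0.0
```

Run:
```python
from meas import *
st(); go(529.2,402.8,125,164.65)
```

```text
9.7 [0.5291 0.3955 0.1224] [[-0.963, 0.269, -0.006], [0.269, 0.963, -0.003], [0.005, -0.005, -1.0]] F [0.3 0.4 0.2] M [ 0.08 -0.12  0.02] op 1.0 0.0 [ 27.1  41.5  82.   -0.   56.8 -47.3]
shift [ 0.0064  0.0236 -0.0086] turn [-0.0062 -0.0059 -0.0059] | mm [ 1.9  7.1 -2.6] deg [-0.3 -0.3 -0.3]
```

step_arm --pt "0 0 0 0 0 0 -1" --pt "0 0 0 0 0 0 -1"

```text
time_s: 9.87
position: [0.5318, 0.3979, 0.1268]
tcp_rot: [[-0.963, 0.269, 0.003], [0.269, 0.963, 0.001], [-0.002, 0.002, -1.0]]
force: [-0.0, 0.3, 0.5]
opening: 0.999
grasp_force: 0.0
```

Run:
```python
from meas import *
st(); go(529.2,402.8,125,164.65)
```

```text
9.87 [0.5318 0.3979 0.1268] [[-0.963, 0.269, 0.003], [0.269, 0.963, 0.001], [-0.002, 0.002, -1.0]] F [-0.   0.3  0.5] M [ 0.04 -0.19  0.04] op 0.999 0.0 [ 27.2  41.2  81.8  -0.   56.8 -47.2]
shift [0.0127 0.0133 0.0062] turn [ 0.0026  0.003  -0.005 ] | mm [3.8 4.  1.8] deg [ 0.1  0.1 -0.2]
```

step_arm --pt "0.013 0.014 0.004 0 0 0 -1" --pt "0.013 0.014 0.004 0 0 0 -1" --pt "0.013 0.014 0.004 0 0 0 1" --pt "0.013 0.014 0.004 0 0 0 1" --pt "0.013 0.014 0.004 0 0 0 1" --pt "0.013 0.014 0.004 0 0 0 1" --pt "0.013 0.014 0.004 0 0 0 1" --pt "0.013 0.014 0.004 0 0 0 1"

```text
time_s: 10.53
position: [0.5277, 0.4032, 0.1238]
tcp_rot: [[-0.964, 0.268, -0.0], [0.268, 0.964, -0.0], [0.0, -0.0, -1.0]]
force: [0.5, -0.2, -0.6]
opening: 0.627
grasp_force: 0.0
```

step_arm --pt "0 0 0 0 0 0 1" --pt "0 0 0 0 0 0 1" --pt "0 0 0 0 0 0 1" --pt "0 0 0 0 0 0 1"

```text
time_s: 10.87
position: [0.5277, 0.4032, 0.1238]
tcp_rot: [[-0.964, 0.268, -0.0], [0.268, 0.964, -0.0], [0.0, -0.0, -1.0]]
force: [-0.3, 0.1, -0.7]
opening: 0.323
grasp_force: 0.0
```

Run:
```python
from meas import *
st(); go(529.2,402.8,125,164.65)
```

```text
10.87 [0.5277 0.4032 0.1238] [[-0.964, 0.268, -0.0], [0.268, 0.964, -0.0], [0.0, -0.0, -1.0]] F [-0.3  0.1 -0.7] M [ 0.03 -0.15  0.01] op 0.323 0.0 [ 27.8  41.5  81.7  -0.   56.8 -46.7]
shift [-0.0053  0.0001 -0.0041] turn [-0.0001 -0.0001 -0.0038] | mm [-1.6  0.  -1.2] deg [-0.  -0.  -0.2]
```

Fingers move at about 0.9 of full opening per second. I'll keep closing, then start the clockwise turn (clockwise from above is positive about tool z).

step_arm --pt "-0.004 0 0 0 0 0 1" --pt "-0.004 0 0 0 0 0 1" --pt "-0.004 0 0 0 0 0 1" --pt "-0.004 0 0 0 0 0 1"

```text
time_s: 11.2
position: [0.5286, 0.4014, 0.1238]
tcp_rot: [[-0.964, 0.267, -0.001], [0.267, 0.964, -0.003], [0.0, -0.003, -1.0]]
force: [-0.6, -5.0, 1.8]
opening: 0.151
grasp_force: 29.9
```

step_arm --pt "0 0 0 0 0 0.07 1" --pt "0 0 0 0 0 0.14 1" --pt "0 0 0 0 0 0.21 1" --pt "0 0 0 0 0 0.28 1" --pt "0 0 0 0 0 0.35 1" --pt "0 0 0 0 0 0.42 1" --pt "0 0 0 0 0 0.45 1" --pt "0 0 0 0 0 0.45 1"

```text
time_s: 11.87
position: [0.5287, 0.4016, 0.1238]
tcp_rot: [[-0.811, 0.585, -0.001], [0.585, 0.811, -0.002], [-0.001, -0.002, -1.0]]
force: [-0.1, -5.4, 2.3]
opening: 0.156
grasp_force: 29.9
```

Run:
```python
from meas import *
st()
t=cap('top'); w=cap('wrist','w5.png')
```

```text
11.87 [0.5287 0.4016 0.1238] [[-0.811, 0.585, -0.001], [0.585, 0.811, -0.002], [-0.001, -0.002, -1.0]] F [-0.1 -5.4  2.3] M [-0.82 -0.07  0.07] op 0.156 29.93203092366457 [ 27.6  41.6  81.7  -0.1  56.9 -26.5]
```

View pics/w5.png

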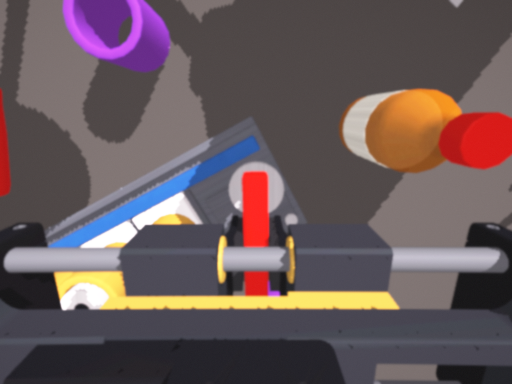

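The bar (red, about (256,235)) is held between the pads and turns with the tool. Keep turning.

step_arm --pt "0 0 0 0 0 0.1 1" --pt "0 0 0 0 0 0.2 1" --pt "0 0 0 0 0 0.3 1" --pt "0 0 0 0 0 0.4 1" --pt "0 0 0 0 0 0.5 1" --pt "0 0 0 0 0 0.6 1" --pt "0 0 0 0 0 0.7 1"

```text
time_s: 12.55
position: [0.529, 0.4018, 0.1237]
tcp_rot: [[-0.384, 0.924, -0.0], [0.924, 0.384, -0.002], [-0.002, -0.001, -1.0]]
force: [1.0, -4.8, 1.3]
opening: 0.158
grasp_force: 30.0
```

```bash
python3 -c "
from h import *
st()"
```

```text
12.55 [0.529  0.4018 0.1237] [[-0.384, 0.924, -0.0], [0.924, 0.384, -0.002], [-0.002, -0.001, -1.0]] F [ 1.  -4.8  1.3] M [-0.73 -0.12  0.19] op 0.158 29.98065685853362 [27.6 41.6 81.6 -0.1 56.9  5.1]
```

step_arm --pt "0 0 0 0 0 0.1 1" --pt "0 0 0 0 0 0.2 1" --pt "0 0 0 0 0 0.3 1" --pt "0 0 0 0 0 0.3 1"

```text
time_s: 12.88
position: [0.5292, 0.4019, 0.1238]
tcp_rot: [[-0.158, 0.987, 0.0], [0.987, 0.158, -0.002], [-0.001, -0.0, -1.0]]
force: [0.9, -5.3, 1.3]
opening: 0.155
grasp_force: 30.0
```

```bash
python3 -c "
from h import *
st()"
```

```text
12.88 [0.5292 0.4019 0.1238] [[-0.158, 0.987, 0.0], [0.987, 0.158, -0.002], [-0.001, -0.0, -1.0]] F [ 0.9 -5.3  1.3] M [-0.89 -0.23 -0.24] op 0.155 30.02036741003394 [27.6 41.6 81.6 -0.1 56.8 18.6]
```

step_arm --pt "0 0 0 0 0 0.07 1" --pt "0 0 0 0 0 0.14 1" --pt "0 0 0 0 0 0.21 1"

```text
time_s: 13.13
position: [0.5293, 0.4019, 0.1238]
tcp_rot: [[0.005, 1.0, 0.0], [1.0, -0.005, -0.002], [-0.002, 0.0, -1.0]]
force: [1.3, -5.4, 0.8]
opening: 0.157
grasp_force: 30.0
```

```bash
python3 -c "
from h import *
st()"
```

```text
13.13 [0.5293 0.4019 0.1238] [[0.005, 1.0, 0.0], [1.0, -0.005, -0.002], [-0.002, 0.0, -1.0]] F [ 1.3 -5.4  0.8] M [-0.85 -0.22  0.13] op 0.157 29.962582737207413 [27.6 41.6 81.6 -0.1 56.8 28. ]
```

step_arm --pt "0 0 0 0 0 0.07 1" --pt "0 0 0 0 0 0.14 1" --pt "0 0 0 0 0 0.21 1"

```text
time_s: 13.38
position: [0.5294, 0.4019, 0.1238]
tcp_rot: [[0.169, 0.986, 0.001], [0.986, -0.169, -0.002], [-0.002, 0.001, -1.0]]
force: [1.7, -5.0, 0.4]
opening: 0.155
grasp_force: 30.0
```

```bash
python3 -c "
from h import *
st()"
```

```text
13.38 [0.5294 0.4019 0.1238] [[0.169, 0.986, 0.001], [0.986, -0.169, -0.002], [-0.002, 0.001, -1.0]] F [ 1.7 -5.   0.4] M [-0.79 -0.23  0.2 ] op 0.155 30.000435579568148 [27.6 41.6 81.6 -0.1 56.8 37.4]
```

step_arm --pt "0 0 0 0 0 0.06 1" --pt "0 0 0 0 0 0.12 1" --pt "0 0 0 0 0 0.12 1"

```text
time_s: 13.63
position: [0.5295, 0.4019, 0.1238]
tcp_rot: [[0.26, 0.965, 0.001], [0.965, -0.26, -0.002], [-0.001, 0.001, -1.0]]
force: [0.9, -5.2, 0.6]
opening: 0.158
grasp_force: 29.9
```

```bash
python3 -c "
from h import *
st()"
```

```text
13.63 [0.5295 0.4019 0.1238] [[0.26, 0.965, 0.001], [0.965, -0.26, -0.002], [-0.001, 0.001, -1.0]] F [ 0.9 -5.2  0.6] M [-0.8  -0.23 -0.01] op 0.158 29.944303203374147 [27.6 41.6 81.6 -0.1 56.8 42.8]
```

step_arm --pt "0 0 0 0 0 0.06 1" --pt "0 0 0 0 0 0.12 1" --pt "0 0 0 0 0 0.12 1"

```text
time_s: 13.88
position: [0.5295, 0.4019, 0.1238]
tcp_rot: [[0.35, 0.937, 0.001], [0.937, -0.35, -0.002], [-0.001, 0.001, -1.0]]
force: [2.3, -5.7, 0.6]
opening: 0.154
grasp_force: 29.9
```

```bash
python3 -c "
from h import *
st()"
```

```text
13.88 [0.5295 0.4019 0.1238] [[0.35, 0.937, 0.001], [0.937, -0.35, -0.002], [-0.001, 0.001, -1.0]] F [ 2.3 -5.7  0.6] M [-0.84 -0.21  0.03] op 0.154 29.94453901425004 [27.6 41.6 81.6 -0.1 56.8 48.2]
```

step_arm --pt "0 0 0 0 0 0.06 1" --pt "0 0 0 0 0 0.12 1" --pt "0 0 0 0 0 0.12 1"

```text
time_s: 14.13
position: [0.5296, 0.4018, 0.1238]
tcp_rot: [[0.437, 0.9, 0.001], [0.9, -0.437, -0.002], [-0.001, 0.002, -1.0]]
force: [0.4, -5.7, 0.0]
opening: 0.159
grasp_force: 29.9
```

```bash
python3 -c "
from h import *
st()"
```

```text
14.13 [0.5296 0.4018 0.1238] [[0.437, 0.9, 0.001], [0.9, -0.437, -0.002], [-0.001, 0.002, -1.0]] F [ 0.4 -5.7  0. ] M [-0.87 -0.22  0.01] op 0.159 29.946513008326292 [27.6 41.6 81.6 -0.1 56.8 53.6]
```

step_arm --pt "0 0 0 0 0 0.08 1" --pt "0 0 0 0 0 0.16 1"

```text
time_s: 14.3
position: [0.5296, 0.4018, 0.1238]
tcp_rot: [[0.547, 0.837, 0.001], [0.837, -0.547, -0.002], [-0.001, 0.002, -1.0]]
force: [0.9, -5.6, 0.4]
opening: 0.156
grasp_force: 30.1
```

```bash
python3 -c "
from h import *
st(); cap('wrist','w6.png'); cap('scene','s6.png')
a=cv2.imread('pics/w6.png');b=cv2.imread('pics/s6.png')[170:330,220:400]
cv2.imwrite('pics/w6c.png',np.hstack([cv2.resize(a,(400,300)),cv2.resize(b,(338,300),interpolation=cv2.INTER_CUBIC)]))"
```

```text
14.3 [0.5296 0.4018 0.1238] [[0.547, 0.837, 0.001], [0.837, -0.547, -0.002], [-0.001, 0.002, -1.0]] F [ 0.9 -5.6  0.4] M [-0.79 -0.29  0.31] op 0.156 30.090322047472 [27.6 41.6 81.6 -0.1 56.8 60.8]
```

View pics/w6c.png

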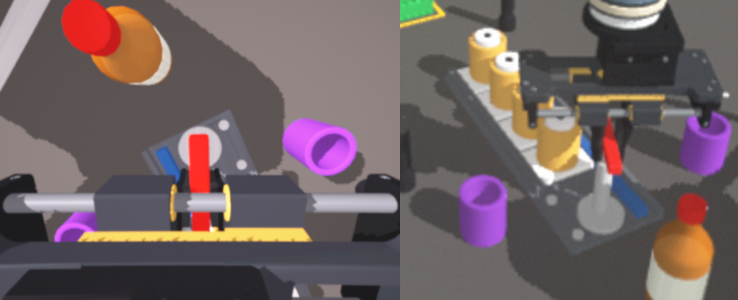

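The bar still follows the tool (wrist view, red at (200,180)) and the moment is rising. I'll continue in small steps.

step_arm --pt "0 0 0 0 0 0.06 1" --pt "0 0 0 0 0 0.12 1"

```text
time_s: 14.57
position: [0.5297, 0.4017, 0.1238]
tcp_rot: [[0.622, 0.783, 0.001], [0.783, -0.622, -0.002], [-0.001, 0.002, -1.0]]
force: [1.6, -5.8, 1.1]
opening: 0.153
grasp_force: 30.0
```

```bash
python3 -c "
from h import *
st()"
```

```text
14.57 [0.5297 0.4017 0.1238] [[0.622, 0.783, 0.001], [0.783, -0.622, -0.002], [-0.001, 0.002, -1.0]] F [ 1.6 -5.8  1.1] M [-0.84 -0.26  0.27] op 0.153 30.044671408832073 [27.6 41.6 81.6 -0.1 56.8 66.2]
```

step_arm --pt "0 0 0 0 0 0 1" --pt "0 0 0 0 0 0 1"

```text
time_s: 14.73
position: [0.5297, 0.4017, 0.1238]
tcp_rot: [[0.621, 0.784, 0.001], [0.784, -0.621, -0.002], [-0.001, 0.002, -1.0]]
force: [2.2, -6.4, 0.1]
opening: 0.156
grasp_force: 29.9
```

```bash
python3 -c "
from h import *
st()"
```

```text
14.73 [0.5297 0.4017 0.1238] [[0.621, 0.784, 0.001], [0.784, -0.621, -0.002], [-0.001, 0.002, -1.0]] F [ 2.2 -6.4  0.1] M [-0.87 -0.28 -0.01] op 0.156 29.94978703558445 [27.6 41.6 81.6 -0.1 56.8 66.1]
```

step_arm --pt "0 0 0 0 0 0.08 1" --pt "0 0 0 0 0 0.16 1"

```text
time_s: 14.9
position: [0.5298, 0.4017, 0.1238]
tcp_rot: [[0.716, 0.698, 0.001], [0.698, -0.716, -0.002], [-0.0, 0.002, -1.0]]
force: [2.0, -4.9, 0.3]
opening: 0.157
grasp_force: 30.1
```

```bash
python3 -c "
from h import *
st()"
```

```text
14.9 [0.5298 0.4017 0.1238] [[0.716, 0.698, 0.001], [0.698, -0.716, -0.002], [-0.0, 0.002, -1.0]] F [ 2.  -4.9  0.3] M [-0.86 -0.26  0.31] op 0.157 30.097618103027344 [27.6 41.6 81.6 -0.2 56.8 73.4]
```

step_arm --pt "0 0 0 0 0 0.08 1" --pt "0 0 0 0 0 0.16 1"

```text
time_s: 15.07
position: [0.5298, 0.4016, 0.1238]
tcp_rot: [[0.798, 0.603, 0.001], [0.603, -0.798, -0.002], [-0.0, 0.002, -1.0]]
force: [1.6, -6.2, 1.1]
opening: 0.158
grasp_force: 30.0
```

```bash
python3 -c "
from h import *
st()"
```

```text
15.07 [0.5298 0.4016 0.1238] [[0.798, 0.603, 0.001], [0.603, -0.798, -0.002], [-0.0, 0.002, -1.0]] F [ 1.6 -6.2  1.1] M [-0.9  -0.33  0.21] op 0.158 30.022813137620687 [27.6 41.6 81.6 -0.2 56.8 80.6]
```

step_arm --pt "0 0 0 0 0 0.05 1" --pt "0 0 0 0 0 0.1 1"

```text
time_s: 15.23
position: [0.5298, 0.4016, 0.1237]
tcp_rot: [[0.842, 0.539, 0.001], [0.539, -0.842, -0.002], [0.0, 0.003, -1.0]]
force: [2.0, -5.9, 0.0]
opening: 0.153
grasp_force: 30.0
```

```bash
python3 -c "
from h import *
st();print(read_state()['tau'])"
```

```text
15.23 [0.5298 0.4016 0.1237] [[0.842, 0.539, 0.001], [0.539, -0.842, -0.002], [0.0, 0.003, -1.0]] F [ 2.  -5.9  0. ] M [-0.89 -0.32  0.24] op 0.153 30.027440283447504 [27.6 41.6 81.6 -0.2 56.8 85.1]
[  3.94984022 -49.40990567 -15.276196     1.59342673  -0.32867719
  -0.08998675]
```

step_arm --pt "0 0 0 0 0 0.05 1" --pt "0 0 0 0 0 0.1 1"

```text
time_s: 15.4
position: [0.5299, 0.4016, 0.1238]
tcp_rot: [[0.882, 0.472, 0.002], [0.472, -0.882, -0.002], [0.0, 0.003, -1.0]]
force: [1.8, -6.9, 0.5]
opening: 0.155
grasp_force: 30.1
```

```bash
python3 -c "
from h import *
st();print(read_state()['tau'])"
```

```text
15.4 [0.5299 0.4016 0.1238] [[0.882, 0.472, 0.002], [0.472, -0.882, -0.002], [0.0, 0.003, -1.0]] F [ 1.8 -6.9  0.5] M [-0.84 -0.33  0.31] op 0.155 30.12100389227271 [27.6 41.6 81.6 -0.2 56.8 89.6]
[ 3.87409732e+00 -4.94250226e+01 -1.52874863e+01  1.65556055e+00
 -3.20379054e-01 -1.75707479e-03]
```

step_arm --pt "0 0 0 0 0 0.06 1" --pt "0 0 0 0 0 0.12 1"

```text
time_s: 15.57
position: [0.5299, 0.4015, 0.1238]
tcp_rot: [[0.922, 0.387, 0.002], [0.387, -0.922, -0.002], [0.001, 0.003, -1.0]]
force: [1.5, -5.7, 0.2]
opening: 0.157
grasp_force: 30.2
```

```bash
python3 -c "
from meas import *
st()
w=cap('wrist','w7.png'); H=hsv(w); m=((H[...,0]<6)|(H[...,0]>174))&(H[...,1]>150); m[300:]=0
for k in big(m,3): print(cv2.minAreaRect(k))
b=w['im'][...,::-1]; cv2.imwrite('pics/w7.png',b)"
```

```text
15.57 [0.5299 0.4015 0.1238] [[0.922, 0.387, 0.002], [0.387, -0.922, -0.002], [0.001, 0.003, -1.0]] F [ 1.5 -5.7  0.2] M [-0.94 -0.41  0.36] op 0.157 30.22228606045246 [27.6 41.6 81.6 -0.2 56.8 95. ]
((33.5, 157.0), (56.0, 67.0), 90.0)
((254.19198608398438, 209.14776611328125), (74.94889831542969, 26.647327423095703), 86.98721313476562)
((257.5, 283.5), (23.0, 23.0), 90.0)
```

View pics/w7.png

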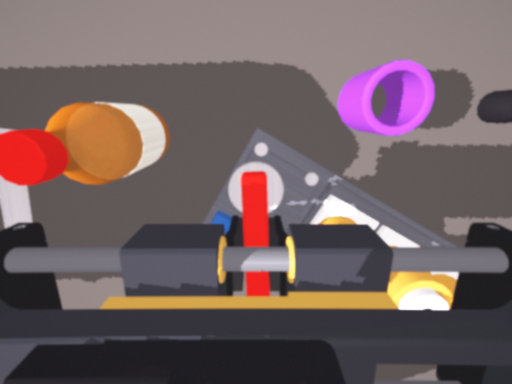

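The bar (at about (255,210)) is still aligned with the tool to within 3°, and the moment is climbing (0.36).

step_arm --pt "0 0 0 0 0 0.06 1" --pt "0 0 0 0 0 0.12 1"

```text
time_s: 15.78
position: [0.5299, 0.4014, 0.1238]
tcp_rot: [[0.954, 0.298, 0.002], [0.298, -0.954, -0.002], [0.001, 0.003, -1.0]]
force: [2.2, -6.6, 0.9]
opening: 0.16
grasp_force: 30.3
```

```bash
python3 -c "
from h import *
st()"
```

```text
15.78 [0.5299 0.4014 0.1238] [[0.954, 0.298, 0.002], [0.298, -0.954, -0.002], [0.001, 0.003, -1.0]] F [ 2.2 -6.6  0.9] M [-0.95 -0.38  0.38] op 0.16 30.27834825217724 [ 27.6  41.6  81.6  -0.2  56.8 100.4]
```

step_arm --pt "0 0 0 0 0 0.03 1" --pt "0 0 0 0 0 0.06 1"

```text
time_s: 15.95
position: [0.5299, 0.4014, 0.1238]
tcp_rot: [[0.967, 0.255, 0.002], [0.255, -0.967, -0.003], [0.001, 0.003, -1.0]]
force: [2.2, -7.2, 0.7]
opening: 0.152
grasp_force: 30.4
```

```bash
python3 -c "
from h import *
st()"
```

```text
15.95 [0.5299 0.4014 0.1238] [[0.967, 0.255, 0.002], [0.255, -0.967, -0.003], [0.001, 0.003, -1.0]] F [ 2.2 -7.2  0.7] M [-0.88 -0.4   0.45] op 0.152 30.39582626790434 [ 27.6  41.6  81.6  -0.2  56.8 103. ]
```

step_arm --pt "0 0 0 0 0 0.05 1" --pt "0 0 0 0 0 0.1 1"

```text
time_s: 16.12
position: [0.5299, 0.4014, 0.1238]
tcp_rot: [[0.984, 0.177, 0.002], [0.177, -0.984, -0.003], [0.001, 0.003, -1.0]]
force: [1.9, -6.1, 0.1]
opening: 0.163
grasp_force: 30.6
```

```bash
python3 -c "
from h import *
st()"
```

```text
16.12 [0.5299 0.4014 0.1238] [[0.984, 0.177, 0.002], [0.177, -0.984, -0.003], [0.001, 0.003, -1.0]] F [ 1.9 -6.1  0.1] M [-1.01 -0.39  0.47] op 0.163 30.551340527599677 [ 27.6  41.6  81.6  -0.2  56.8 107.5]
```

step_arm --pt "0 0 0 0 0 0 1" --pt "0 0 0 0 0 0 1"

```text
time_s: 16.28
position: [0.53, 0.4013, 0.1238]
tcp_rot: [[0.984, 0.179, 0.002], [0.179, -0.984, -0.003], [0.001, 0.003, -1.0]]
force: [1.8, -6.5, 0.4]
opening: 0.154
grasp_force: 30.2
```

```bash
python3 -c "
from meas import *
st()
w=cap('wrist'); H=hsv(w); m=((H[...,0]<6)|(H[...,0]>174))&(H[...,1]>150); m[300:]=0
for k in big(m,3): print(cv2.minAreaRect(k))"
```

```text
16.28 [0.53   0.4013 0.1238] [[0.984, 0.179, 0.002], [0.179, -0.984, -0.003], [0.001, 0.003, -1.0]] F [ 1.8 -6.5  0.4] M [-0.95 -0.32  0.4 ] op 0.154 30.23545168340206 [ 27.6  41.6  81.6  -0.2  56.8 107.4]
((27.365528106689453, 201.77017211914062), (48.60622024536133, 62.50077819824219), 81.46923065185547)
((254.19198608398438, 209.14776611328125), (74.94889831542969, 26.647327423095703), 86.98721313476562)
((257.5, 283.0), (24.0, 23.0), 90.0)
```

The handle is stiff: 0.40 N m held statically, 0.47 while turning. I'll release it, rise and go over collar 4.

step_arm --pt "0 0 0 0 0 0 0" --pt "0 0 0 0 0 0 0" --pt "0 0 0 0 0 0 0" --pt "0 0 0 0 0 0 0" --pt "0 0 0 0 0 0 0" --pt "0 0 -0.1 0 0 0 0" --pt "0 0 -0.2 0 0 0 0" --pt "0 0 -0.25 0 0 0 0"

```text
time_s: 17.0
position: [0.5299, 0.4043, 0.2021]
tcp_rot: [[0.984, 0.176, 0.004], [0.176, -0.984, 0.003], [0.004, -0.002, -1.0]]
force: [0.5, 0.0, 0.8]
opening: 0.493
grasp_force: 0.0
```

step_arm --pt "0 0 0 0 0 -0.8 -1" --pt "0 0 0 0 0 -0.8 -1" --pt "0 0 0 0 0 -0.8 -1" --pt "0 0 0 0 0 -0.8 -1" --pt "0 0 0 0 0 -0.8 -1" --pt "0 0 0 0 0 -0.8 -1" --pt "0 0 0 0 0 -0.8 -1"

```text
time_s: 17.58
position: [0.5286, 0.4032, 0.1988]
tcp_rot: [[0.695, 0.719, -0.0], [0.719, -0.695, 0.0], [0.0, -0.0, -1.0]]
force: [-0.1, 0.0, 0.2]
opening: 0.939
grasp_force: 0.0
```

```bash
python3 -c "
from meas import *
st(); go(517.2,311.4,160,82.34)
t=cap('top'); print(tray(t))"
```

```text
17.58 [0.5286 0.4032 0.1988] [[0.695, 0.719, -0.0], [0.719, -0.695, 0.0], [0.0, -0.0, -1.0]] F [-0.1  0.   0.2] M [-0.01 -0.01  0.03] op 0.939 0.0 [27.7 36.3 78.6  0.  65.1 71.7]
shift [-0.2465  0.1855  0.1293] turn [-4.000e-04 -4.000e-04 -8.081e-01] | mm [-73.9  55.7  38.8] deg [ -0.   -0.  -36.4]
((521.558349609375, -198.35018920898438), (202.36370849609375, 159.99978637695312), 81.97880554199219)
```

step_arm --pt "-0.246 0.186 0.06 0 0 -0.808 -1" --pt "-0.246 0.186 0.06 0 0 -0.808 -1" --pt "-0.246 0.186 0.06 0 0 -0.808 -1" --pt "-0.246 0.186 0.06 0 0 -0.808 -1" --pt "-0.246 0.186 0.1 0 0 -0.808 -1" --pt "-0.246 0.186 0.13 0 0 -0.808 -1" --pt "-0.246 0.186 0.13 0 0 -0.808 -1" --pt "-0.246 0.186 0.13 0 0 -0.808 -1"

```text
time_s: 18.3
position: [0.5174, 0.3111, 0.1591]
tcp_rot: [[0.134, 0.991, -0.002], [0.991, -0.134, -0.001], [-0.001, -0.002, -1.0]]
force: [0.9, -0.5, -0.3]
opening: 1.003
grasp_force: 0.0
```

```bash
python3 -c "
from meas import *
go(517.2,311.4,64,82.34)"
```

```text
shift [ 0.0013 -0.0004  0.317 ] turn [-0.002   0.0009 -0.001 ] | mm [ 0.4 -0.1 95.1] deg [-0.1  0.  -0. ]
```

step_arm --pt "0 0 0.1 0 0 0 -1" --pt "0 0 0.2 0 0 0 -1" --pt "0 0 0.28 0 0 0 -1" --pt "0 0 0.317 0 0 0 -1" --pt "0 0 0.317 0 0 0 -1" --pt "0 0 0.317 0 0 0 -1" --pt "0 0 0.317 0 0 0 1" --pt "0 0 0.317 0 0 0 1"

```text
time_s: 18.97
position: [0.5192, 0.3116, 0.0665]
tcp_rot: [[0.131, 0.991, 0.003], [0.991, -0.131, 0.001], [0.002, 0.003, -1.0]]
force: [0.3, 0.1, 0.2]
opening: 0.923
grasp_force: 0.0
```

step_arm --pt "0 0 0 0 0 0 1" --pt "0 0 0 0 0 0 1" --pt "0 0 0 0 0 0 1" --pt "0 0 0 0 0 0 1" --pt "0 0 0 0 0 0 1" --pt "0 0 0 0 0 0 1"

```text
time_s: 19.47
position: [0.5183, 0.311, 0.065]
tcp_rot: [[0.131, 0.991, 0.001], [0.991, -0.131, 0.0], [0.0, 0.001, -1.0]]
force: [0.1, -0.2, 1.9]
opening: 0.576
grasp_force: 30.0
```

```bash
python3 -c "
from meas import *
st()"
```

```text
19.47 [0.5183 0.311  0.065 ] [[0.131, 0.991, 0.001], [0.991, -0.131, 0.0], [0.0, 0.001, -1.0]] F [ 0.1 -0.2  1.9] M [-0.09 -0.07 -0.01] op 0.576 30.00018605306991 [20.4 42.9 92.5 -0.  44.5 27.9]
```

step_arm --pt "0 0 -0.015 0 0 0 1" --pt "0 0 -0.03 0 0 0 1" --pt "0 0 -0.045 0 0 0 1" --pt "0 0 -0.06 0 0 0 1" --pt "0 0 -0.075 0 0 0 1" --pt "0 0 -0.09 0 0 0 1" --pt "0 0 -0.11 0 0 0 1" --pt "0 0 -0.13 0 0 0 1"

```text
time_s: 20.13
position: [0.517, 0.3111, 0.1047]
tcp_rot: [[0.131, 0.991, -0.002], [0.991, -0.131, -0.0], [-0.0, -0.002, -1.0]]
force: [-0.0, 0.1, -4.1]
opening: 0.579
grasp_force: 30.0
```

step_arm --pt "0 0 -0.03 0 0 0 1" --pt "0 0 -0.07 0 0 0 1" --pt "0 0 -0.12 0 0 0 1" --pt "0 0 -0.18 0 0 0 1" --pt "0 0 -0.26 0 0 0 1" --pt "0 0 -0.26 0 0 0 1"

```text
time_s: 20.63
position: [0.5201, 0.3124, 0.1874]
tcp_rot: [[0.13, 0.991, 0.009], [0.991, -0.131, 0.004], [0.005, 0.008, -1.0]]
force: [2.4, 1.8, -3.4]
opening: 0.577
grasp_force: 30.0
```

```bash
python3 -c "
from meas import *
st(); cap('scene','s8.png'); cv2.imwrite('pics/s8c.png',cv2.resize(cv2.imread('pics/s8.png')[130:320,200:420],(660,570),interpolation=cv2.INTER_CUBIC))"
```

```text
20.63 [0.5201 0.3124 0.1874] [[0.13, 0.991, 0.009], [0.991, -0.131, 0.004], [0.005, 0.008, -1.0]] F [ 2.4  1.8 -3.4] M [ 0.01 -0.19  0.01] op 0.577 29.999695315783583 [20.4 32.8 88.5  0.  58.2 27.9]
```

View pics/s8c.png

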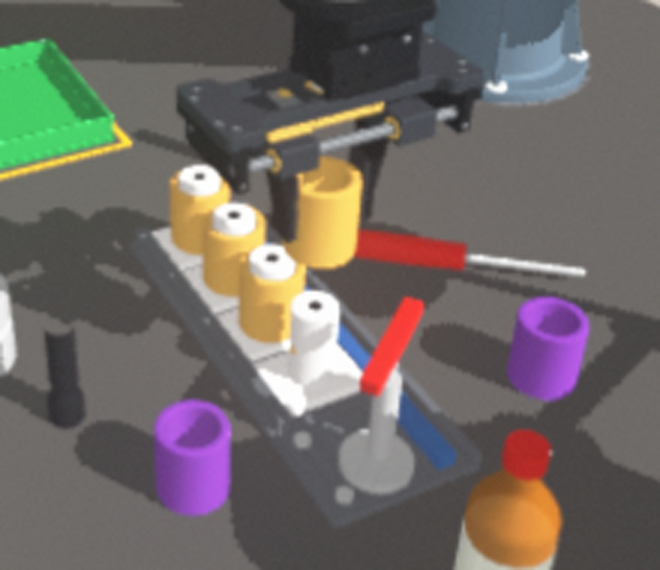

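Collar 4 is off and its core is still seated in the vise, with the other three collars untouched. I'll carry it to the tray.

```bash
cat >> h.py <<'E'
def Rd(yaw):
    c=np.radians(yaw); return np.c_[[np.cos(c),np.sin(c),0],[np.sin(c),-np.cos(c),0],[0,0,-1]]
def chain(*ps):
    s=read_state(); p=np.array(s['position'])*1000; R=np.array(s['tcp_rot'])
    for q in ps:
        Rt=Rd(q[3]); d=(np.array(q[:3])-p)@R; rv=np.degrees(cv2.Rodrigues(R.T@Rt)[0].ravel())
        print(q,'->',np.round(d/300,3),np.round(rv/45,3)); p=np.array(q[:3]);R=Rt
E
python3 -c "
from h import *
chain((535,30,190,38),(550.7,-250.5,190,-8),(550.7,-250.5,52,-8))"
```

```text
(535, 30, 190, 38) -> [-0.925  0.174 -0.018] [ 0.005 -0.007  0.989]
(550.7, -250.5, 190, -8) -> [-0.534  0.769  0.   ] [0.    0.    1.022]
(550.7, -250.5, 52, -8) -> [0.   0.   0.46] [0. 0. 0.]
```

step_arm --pt "-0.925 0.174 -0.018 0 0 1 1" --pt "-0.925 0.174 -0.018 0 0 1 1" --pt "-0.925 0.174 -0.018 0 0 1 1" --pt "-0.925 0.174 -0.018 0 0 1 1" --pt "-0.925 0.174 -0.018 0 0 1 1" --pt "-0.925 0.174 -0.018 0 0 1 1" --pt "-0.925 0.174 -0.018 0 0 1 1" --pt "-0.925 0.174 -0.018 0 0 1 1"

```text
time_s: 21.35
position: [0.5338, 0.0231, 0.1865]
tcp_rot: [[0.798, 0.603, -0.0], [0.603, -0.798, -0.003], [-0.002, 0.002, -1.0]]
force: [0.3, 1.1, -4.3]
opening: 0.582
grasp_force: 30.0
```

step_arm --pt "-0.534 0.769 0 0 0 1 1" --pt "-0.534 0.769 0 0 0 1 1" --pt "-0.534 0.769 0 0 0 1 1" --pt "-0.534 0.769 0 0 0 1 1" --pt "-0.534 0.769 0 0 0 1 1" --pt "-0.534 0.769 0 0 0 1 1" --pt "-0.534 0.769 0 0 0 1 1" --pt "-0.534 0.769 0 0 0 1 1"

```text
time_s: 22.02
position: [0.5475, -0.2585, 0.1865]
tcp_rot: [[0.991, -0.137, 0.003], [-0.137, -0.991, -0.005], [0.003, 0.005, -1.0]]
force: [1.0, -0.3, -3.5]
opening: 0.576
grasp_force: 30.0
```

step_arm --pt "0 0 0 0 0 0 1"

```text
time_s: 22.1
position: [0.546, -0.2527, 0.1859]
tcp_rot: [[0.991, -0.134, -0.002], [-0.134, -0.991, 0.002], [-0.002, -0.001, -1.0]]
force: [-0.8, 1.3, -3.7]
opening: 0.578
grasp_force: 30.0
```

```bash
python3 -c "
from h import *
st(); chain((550.7,-250.5,52,-8))"
```

```text
22.1 [ 0.546  -0.2527  0.1859] [[0.991, -0.134, -0.002], [-0.134, -0.991, 0.002], [-0.002, -0.001, -1.0]] F [-0.8  1.3 -3.7] M [ 0.09  0.1  -0.01] op 0.578 29.999940473924198 [-35.5  32.7  88.9   0.   58.5  62.2]
(550.7, -250.5, 52, -8) -> [ 0.015 -0.009  0.446] [-0.002  0.002  0.007]
```

step_arm --pt "0.015 -0.009 0.12 0 0 0.007 1" --pt "0.015 -0.009 0.24 0 0 0.007 1" --pt "0.015 -0.009 0.34 0 0 0.007 1" --pt "0.015 -0.009 0.4 0 0 0.007 1" --pt "0.015 -0.009 0.43 0 0 0.007 1" --pt "0.015 -0.009 0.435 0 0 0.007 1" --pt "0.015 -0.009 0.435 0 0 0.007 1" --pt "0.015 -0.009 0.435 0 0 0.007 1"

```text
time_s: 22.77
position: [0.5524, -0.2493, 0.0578]
tcp_rot: [[0.991, -0.135, 0.002], [-0.135, -0.991, -0.001], [0.002, 0.001, -1.0]]
force: [0.1, -0.2, -3.9]
opening: 0.577
grasp_force: 30.0
```

```bash
python3 -c "
from h import *
st(); chain((550.7,-250.5,52,-8))"
```

```text
22.77 [ 0.5524 -0.2493  0.0578] [[0.991, -0.135, 0.002], [-0.135, -0.991, -0.001], [0.002, 0.001, -1.0]] F [ 0.1 -0.2 -3.9] M [ 0.02  0.06 -0.01] op 0.577 29.99978086421038 [-34.8  43.6  92.5   0.   43.8  62.9]
(550.7, -250.5, 52, -8) -> [-0.005  0.005  0.019] [ 0.001 -0.003  0.005]
```

step_arm --pt "-0.005 0.005 0.01 0 0 0 1" --pt "-0.005 0.005 0.02 0 0 0 1" --pt "-0.005 0.005 0.02 0 0 0 1" --pt "-0.005 0.005 0.02 0 0 0 1"

```text
time_s: 23.1
position: [0.5498, -0.2509, 0.0511]
tcp_rot: [[0.991, -0.136, 0.0], [-0.136, -0.991, -0.0], [0.0, 0.0, -1.0]]
force: [-0.2, 0.6, -2.3]
opening: 0.579
grasp_force: 30.0
```

step_arm --pt "0 0 0 0 0 0 -0.44" --pt "0 0 0 0 0 0 -0.44" --pt "0 0 0 0 0 0 -0.44" --pt "0 0 0 0 0 0 -0.44" --pt "0 0 -0.03 0 0 0 -0.44" --pt "0 0 -0.1 0 0 0 -0.44" --pt "0 0 -0.22 0 0 0 -0.44" --pt "0 0 -0.36 0 0 0 -0.44"

```text
time_s: 23.77
position: [0.5484, -0.2498, 0.158]
tcp_rot: [[0.991, -0.136, -0.004], [-0.136, -0.991, 0.003], [-0.005, -0.002, -1.0]]
force: [0.3, 0.0, 0.2]
opening: 0.717
grasp_force: 0.0
```

```bash
python3 -c "
from h import *
st(); chain((520,20,165,38),(508.5,248.1,165,82.34),(508.5,248.1,64,82.34))"
```

```text
23.77 [ 0.5484 -0.2498  0.158 ] [[0.991, -0.136, -0.004], [-0.136, -0.991, 0.003], [-0.005, -0.002, -1.0]] F [0.3 0.  0.2] M [ 0.03 -0.02  0.  ] op 0.717 0.0 [-35.1  35.   89.8   0.   55.5  62.7]
(520, 20, 165, 38) -> [-0.216 -0.878 -0.02 ] [-0.005  0.004 -1.019]
(508.5, 248.1, 165, 82.34) -> [ 0.438 -0.623  0.   ] [ 0.     0.    -0.985]
(508.5, 248.1, 64, 82.34) -> [0.    0.    0.337] [0. 0. 0.]
```

step_arm --pt "-0.216 -0.878 -0.05 0 0 -1 -1" --pt "-0.216 -0.878 -0.05 0 0 -1 -1" --pt "-0.216 -0.878 -0.05 0 0 -1 -1" --pt "-0.216 -0.878 -0.05 0 0 -1 -1" --pt "-0.216 -0.878 -0.05 0 0 -1 -1" --pt "-0.216 -0.878 -0.05 0 0 -1 -1" --pt "-0.216 -0.878 -0.05 0 0 -1 -1" --pt "-0.216 -0.878 -0.05 0 0 -1 -1"

```text
time_s: 24.43
position: [0.5199, 0.0236, 0.1743]
tcp_rot: [[0.793, 0.609, -0.001], [0.609, -0.793, 0.001], [0.0, -0.001, -1.0]]
force: [0.0, 0.4, 0.7]
opening: 0.994
grasp_force: 0.0
```

step_arm --pt "0.438 -0.623 0 0 0 -1 -1" --pt "0.438 -0.623 0 0 0 -1 -1" --pt "0.438 -0.623 0 0 0 -1 -1" --pt "0.438 -0.623 0 0 0 -1 -1" --pt "0.438 -0.623 0 0 0 -1 -1" --pt "0.438 -0.623 0 0 0 -1 -1" --pt "0.438 -0.623 0 0 0 -1 -1" --pt "0.438 -0.623 0 0 0 -1 -1"

```text
time_s: 25.1
position: [0.5136, 0.2484, 0.1738]
tcp_rot: [[0.134, 0.991, 0.001], [0.991, -0.134, -0.0], [0.0, 0.001, -1.0]]
force: [0.4, -0.3, -0.2]
opening: 0.999
grasp_force: 0.0
```

step_arm --pt "0 0 0 0 0 0 -1" --pt "0 0 0 0 0 0 -1"

```text
time_s: 25.27
position: [0.5137, 0.2464, 0.1735]
tcp_rot: [[0.139, 0.99, 0.0], [0.99, -0.139, -0.0], [-0.0, 0.0, -1.0]]
force: [-0.2, -0.8, 0.4]
opening: 0.998
grasp_force: 0.0
```

```bash
python3 -c "
from meas import *
st(); chain((508.5,248.1,64,82.34)); t=cap('top','t9.png'); print(tray(t)); cv2.imwrite('pics/t9c.png',cv2.resize(t['im'][140:260,290:450,::-1],(640,480),interpolation=cv2.INTER_CUBIC))"
```

```text
25.27 [0.5137 0.2464 0.1735] [[0.139, 0.99, 0.0], [0.99, -0.139, -0.0], [-0.0, 0.0, -1.0]] F [-0.2 -0.8  0.4] M [ 0.   -0.1   0.04] op 0.998 0.0 [14.4 31.5 94.2 -0.  54.2 22.4]
(508.5, 248.1, 64, 82.34) -> [ 0.003 -0.018  0.365] [ 0.     0.    -0.007]
((521.5643310546875, -198.354736328125), (202.35345458984375, 160.01480102539062), 81.97032165527344)
```

View pics/t9c.png

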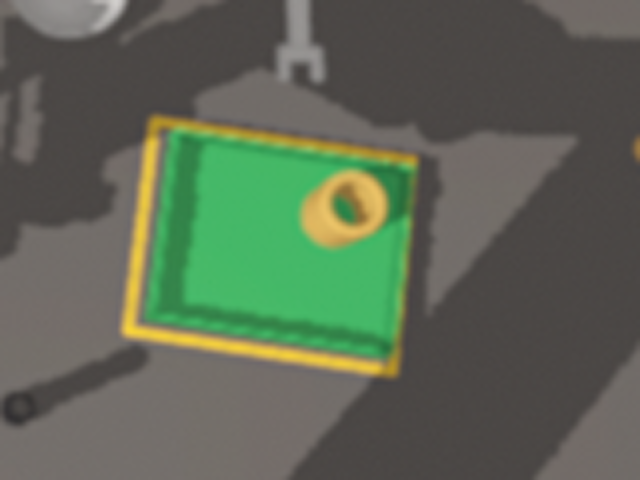

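Collar 4 stands upright in the tray, at crop (345,208), and the tray is still inside the outline. Now collar 3.

step_arm --pt "0.003 -0.018 0.1 0 0 0 -1" --pt "0.003 -0.018 0.2 0 0 0 -1" --pt "0.003 -0.018 0.3 0 0 0 -1" --pt "0.003 -0.018 0.35 0 0 0 -1" --pt "0.003 -0.018 0.365 0 0 0 -1" --pt "0.003 -0.018 0.365 0 0 0 -1" --pt "0.003 -0.018 0.365 0 0 0 1" --pt "0.003 -0.018 0.365 0 0 0 1"

```text
time_s: 25.98
position: [0.5093, 0.249, 0.0652]
tcp_rot: [[0.137, 0.991, 0.003], [0.991, -0.137, 0.001], [0.001, 0.003, -1.0]]
force: [-0.1, -0.2, -0.4]
opening: 0.915
grasp_force: 0.0
```

step_arm --pt "0 0 0 0 0 0 1" --pt "0 0 0 0 0 0 1" --pt "0 0 0 0 0 0 1" --pt "0 0 0 0 0 0 1" --pt "0 0 0 0 0 0 1" --pt "0 0 0 0 0 0 1"

```text
time_s: 26.48
position: [0.51, 0.2491, 0.0645]
tcp_rot: [[0.136, 0.991, 0.004], [0.991, -0.136, 0.0], [0.001, 0.004, -1.0]]
force: [3.0, -1.2, 1.5]
opening: 0.577
grasp_force: 30.0
```

step_arm --pt "0 0 -0.015 0 0 0 1" --pt "0 0 -0.03 0 0 0 1" --pt "0 0 -0.045 0 0 0 1" --pt "0 0 -0.06 0 0 0 1" --pt "0 0 -0.075 0 0 0 1" --pt "0 0 -0.09 0 0 0 1" --pt "0 0 -0.11 0 0 0 1" --pt "0 0 -0.13 0 0 0 1"

```text
time_s: 27.15
position: [0.5086, 0.249, 0.1025]
tcp_rot: [[0.136, 0.991, 0.001], [0.991, -0.136, 0.0], [0.0, 0.001, -1.0]]
force: [4.7, -0.3, -6.5]
opening: 0.579
grasp_force: 30.0
```

step_arm --pt "0 0 -0.03 0 0 0 1" --pt "0 0 -0.07 0 0 0 1" --pt "0 0 -0.12 0 0 0 1" --pt "0 0 -0.18 0 0 0 1" --pt "0 0 -0.26 0 0 0 1" --pt "0 0 -0.28 0 0 0 1" --pt "0 0 -0.28 0 0 0 1"

```text
time_s: 27.73
position: [0.5079, 0.2494, 0.1885]
tcp_rot: [[0.136, 0.991, 0.002], [0.991, -0.136, 0.001], [0.001, 0.002, -1.0]]
force: [0.1, 0.2, -3.2]
opening: 0.578
grasp_force: 30.0
```

```bash
python3 -c "
from meas import *
st(); s=cap('scene','s10.png')
# white core tops/posts check
for i,p in enumerate([(517.2,311.4),(508.5,248.1),(500.7,185.2),(491.6,121.5)]):
    u=proj(s,[p[0]/1000,p[1]/1000,.06])[0].astype(int); print(4-i,u,s['im'][u[1],u[0]])
chain((510,0,190,38),(479.5,-240.5,190,-8),(479.5,-240.5,52,-8))"
```

```text
27.73 [0.5079 0.2494 0.1885] [[0.136, 0.991, 0.002], [0.991, -0.136, 0.001], [0.001, 0.002, -1.0]] F [ 0.1  0.2 -3.2] M [-0.05 -0.12  0.02] op 0.578 29.991141433139887 [14.8 30.  94.1  0.  55.7 22.6]
4 [304 239] [235 233 232]
3 [290 223] [241 239 239]
2 [278 208] [247 232 198]
1 [266 195] [248 226 167]
(510, 0, 190, 38) -> [-0.821  0.123 -0.01 ] [-0.001  0.     0.982]
(479.5, -240.5, 190, -8) -> [-0.574  0.569  0.   ] [0.    0.    1.022]
(479.5, -240.5, 52, -8) -> [0.   0.   0.46] [0. 0. 0.]
```

step_arm --pt "-0.821 0.123 -0.01 0 0 1 1" --pt "-0.821 0.123 -0.01 0 0 1 1" --pt "-0.821 0.123 -0.01 0 0 1 1" --pt "-0.821 0.123 -0.01 0 0 1 1" --pt "-0.821 0.123 -0.01 0 0 1 1" --pt "-0.821 0.123 -0.01 0 0 1 1" --pt "-0.821 0.123 -0.01 0 0 1 1" --pt "-0.821 0.123 -0.01 0 0 1 1"

```text
time_s: 28.45
position: [0.5098, -0.0022, 0.1882]
tcp_rot: [[0.8, 0.6, -0.004], [0.6, -0.8, 0.001], [-0.002, -0.003, -1.0]]
force: [-0.6, 0.8, -3.1]
opening: 0.577
grasp_force: 30.0
```

step_arm --pt "-0.574 0.569 0 0 0 1 1" --pt "-0.574 0.569 0 0 0 1 1" --pt "-0.574 0.569 0 0 0 1 1" --pt "-0.574 0.569 0 0 0 1 1" --pt "-0.574 0.569 0 0 0 1 1" --pt "-0.574 0.569 0 0 0 1 1" --pt "-0.574 0.569 0 0 0 1 1" --pt "-0.574 0.569 0 0 0 1 1"

```text
time_s: 29.12
position: [0.4763, -0.2402, 0.1884]
tcp_rot: [[0.99, -0.138, -0.002], [-0.138, -0.99, 0.003], [-0.002, -0.002, -1.0]]
force: [-0.1, 0.4, -2.9]
opening: 0.573
grasp_force: 30.0
```

step_arm --pt "0 0 0 0 0 0 1" --pt "0 0 0 0 0 0 1"

```text
time_s: 29.28
position: [0.4763, -0.2375, 0.1889]
tcp_rot: [[0.991, -0.133, -0.003], [-0.133, -0.991, 0.003], [-0.003, -0.002, -1.0]]
force: [-0.7, -0.2, -3.0]
opening: 0.577
grasp_force: 30.0
```

```bash
python3 -c "
from meas import *
st(); chain((479.5,-240.5,55,-8)); print(tray(cap('scene')))"
```

```text
29.28 [ 0.4763 -0.2375  0.1889] [[0.991, -0.133, -0.003], [-0.133, -0.991, 0.003], [-0.003, -0.002, -1.0]] F [-0.7 -0.2 -3. ] M [0.05 0.02 0.02] op 0.577 29.991258344263656 [-38.6  27.8  98.7   0.   53.7  59. ]
(479.5, -240.5, 55, -8) -> [0.013 0.01  0.446] [-0.003  0.004  0.009]
((532.7728271484375, -178.08131408691406), (241.67274475097656, 167.20547485351562), 81.99768829345703)
```

step_arm --pt "0.013 0.01 0.12 0 0 0.009 1" --pt "0.013 0.01 0.24 0 0 0.009 1" --pt "0.013 0.01 0.34 0 0 0.009 1" --pt "0.013 0.01 0.41 0 0 0.009 1" --pt "0.013 0.01 0.44 0 0 0.009 1" --pt "0.013 0.01 0.45 0 0 0.009 1" --pt "0.013 0.01 0.457 0 0 0.009 1" --pt "0.013 0.01 0.457 0 0 0.009 1"

```text
time_s: 30.0
position: [0.4813, -0.2436, 0.0535]
tcp_rot: [[0.99, -0.142, 0.002], [-0.142, -0.99, -0.001], [0.002, 0.001, -1.0]]
force: [-0.1, -1.1, -3.7]
opening: 0.58
grasp_force: 30.0
```

step_arm --pt "0 0 0 0 0 0 1" --pt "0 0 0 0 0 0 1"

```text
time_s: 30.17
position: [0.4812, -0.2441, 0.054]
tcp_rot: [[0.99, -0.143, 0.002], [-0.143, -0.99, -0.002], [0.002, 0.001, -1.0]]
force: [-0.0, 0.6, -4.1]
opening: 0.579
grasp_force: 30.0
```

```bash
python3 -c "
from meas import *
st(); chain((479.5,-240.5,51,-8))"
```

```text
30.17 [ 0.4812 -0.2441  0.054 ] [[0.99, -0.143, 0.002], [-0.143, -0.99, -0.002], [0.002, 0.001, -1.0]] F [-0.   0.6 -4.1] M [0.03 0.01 0.04] op 0.579 29.991192674493448 [-38.8  41.1 102.5   0.   36.3  59.5]
(479.5, -240.5, 51, -8) -> [-0.007 -0.011  0.01 ] [ 0.002 -0.003 -0.005]
```

step_arm --pt "-0.007 -0.011 0.006 0 0 -0.005 1" --pt "-0.007 -0.011 0.01 0 0 -0.005 1" --pt "-0.007 -0.011 0.011 0 0 -0.005 1" --pt "-0.007 -0.011 0.011 0 0 -0.005 1"

```text
time_s: 30.5
position: [0.4785, -0.2395, 0.0504]
tcp_rot: [[0.99, -0.139, -0.0], [-0.139, -0.99, 0.0], [-0.0, -0.0, -1.0]]
force: [-0.8, 2.5, 5.0]
opening: 0.579
grasp_force: 30.0
```

step_arm --pt "0 0 0 0 0 0 -0.44" --pt "0 0 0 0 0 0 -0.44" --pt "0 0 0 0 0 0 -0.44" --pt "0 0 0 0 0 0 -0.44" --pt "0 0 -0.03 0 0 0 -0.44" --pt "0 0 -0.1 0 0 0 -0.44" --pt "0 0 -0.22 0 0 0 -0.44" --pt "0 0 -0.36 0 0 0 -0.44"

```text
time_s: 31.17
position: [0.4775, -0.2391, 0.1569]
tcp_rot: [[0.99, -0.14, -0.004], [-0.14, -0.99, 0.003], [-0.005, -0.003, -1.0]]
force: [0.8, 0.3, 0.5]
opening: 0.718
grasp_force: 0.0
```

step_arm --pt "0 0 -0.03 0 0 0 -0.44" --pt "0 0 -0.03 0 0 0 -0.44"

```text
time_s: 31.33
position: [0.4809, -0.2415, 0.17]
tcp_rot: [[0.99, -0.139, 0.007], [-0.139, -0.99, -0.006], [0.008, 0.005, -1.0]]
force: [1.1, 0.3, -0.6]
opening: 0.724
grasp_force: 0.0
```

```bash
python3 -c "
from h import *
st(); chain((500,-20,172,38),(500.7,185.2,172,82.34),(500.7,185.2,64,82.34))"
```

```text
31.33 [ 0.4809 -0.2415  0.17  ] [[0.99, -0.139, 0.007], [-0.139, -0.99, -0.006], [0.008, 0.005, -1.0]] F [ 1.1  0.3 -0.6] M [ 0.05  0.02 -0.01] op 0.724 0.0 [-38.6  29.6  99.3   0.   50.6  59.4]
(500, -20, 172, 38) -> [-0.039 -0.74  -0.01 ] [ 0.009 -0.007 -1.022]
(500.7, 185.2, 172, 82.34) -> [ 0.423 -0.538  0.   ] [ 0.     0.    -0.985]
(500.7, 185.2, 64, 82.34) -> [0.   0.   0.36] [0. 0. 0.]
```

step_arm --pt "-0.039 -0.74 -0.01 0 0 -1 -1" --pt "-0.039 -0.74 -0.01 0 0 -1 -1" --pt "-0.039 -0.74 -0.01 0 0 -1 -1" --pt "-0.039 -0.74 -0.01 0 0 -1 -1" --pt "-0.039 -0.74 -0.01 0 0 -1 -1" --pt "-0.039 -0.74 -0.01 0 0 -1 -1" --pt "-0.039 -0.74 -0.01 0 0 -1 -1" --pt "-0.039 -0.74 -0.01 0 0 -1 -1"

```text
time_s: 32.0
position: [0.4969, -0.0168, 0.1677]
tcp_rot: [[0.797, 0.604, -0.003], [0.605, -0.797, 0.001], [-0.002, -0.003, -1.0]]
force: [0.3, -0.2, 0.6]
opening: 0.997
grasp_force: 0.0
```

step_arm --pt "0.423 -0.538 0 0 0 -1 -1" --pt "0.423 -0.538 0 0 0 -1 -1" --pt "0.423 -0.538 0 0 0 -1 -1" --pt "0.423 -0.538 0 0 0 -1 -1" --pt "0.423 -0.538 0 0 0 -1 -1" --pt "0.423 -0.538 0 0 0 -1 -1" --pt "0.423 -0.538 0 0 0 -1 -1" --pt "0.423 -0.538 0 0 0 -1 -1"

```text
time_s: 32.67
position: [0.5017, 0.1869, 0.1678]
tcp_rot: [[0.139, 0.99, -0.002], [0.99, -0.139, -0.001], [-0.001, -0.002, -1.0]]
force: [0.3, -0.1, -0.1]
opening: 1.002
grasp_force: 0.0
```

step_arm --pt "0 0 0 0 0 0 -1" --pt "0 0 0 0 0 0 -1"

```text
time_s: 32.83
position: [0.5023, 0.1858, 0.1684]
tcp_rot: [[0.142, 0.99, -0.001], [0.99, -0.142, -0.0], [-0.0, -0.001, -1.0]]
force: [-0.9, -0.4, 0.3]
opening: 0.999
grasp_force: 0.0
```

```bash
python3 -c "
from meas import *
st(); chain((500.7,185.2,64,82.34)); print(tray(cap('top')),tray(cap('scene')))"
```

```text
32.83 [0.5023 0.1858 0.1684] [[0.142, 0.99, -0.001], [0.99, -0.142, -0.0], [-0.0, -0.001, -1.0]] F [-0.9 -0.4  0.3] M [-0.   -0.09 -0.  ] op 0.999 0.0 [ 8.3 29.8 99.3 -0.  51.  16.5]
(500.7, 185.2, 64, 82.34) -> [-0.003 -0.005  0.348] [-0.002  0.001 -0.012]
((521.7105102539062, -197.49534606933594), (204.1222381591797, 160.0477294921875), 82.04505920410156) ((532.252685546875, -176.16258239746094), (237.92738342285156, 166.889404296875), 81.51164245605469)
```

Collar 2.

step_arm --pt "-0.003 -0.005 0.1 0 0 -0.012 -1" --pt "-0.003 -0.005 0.2 0 0 -0.012 -1" --pt "-0.003 -0.005 0.3 0 0 -0.012 -1" --pt "-0.003 -0.005 0.335 0 0 -0.012 -1" --pt "-0.003 -0.005 0.348 0 0 -0.012 -1" --pt "-0.003 -0.005 0.348 0 0 -0.012 -1" --pt "-0.003 -0.005 0.348 0 0 -0.012 1" --pt "-0.003 -0.005 0.348 0 0 -0.012 1"

```text
time_s: 33.6
position: [0.502, 0.1862, 0.0661]
tcp_rot: [[0.13, 0.991, 0.003], [0.991, -0.13, 0.0], [0.001, 0.003, -1.0]]
force: [-0.3, -0.3, 0.6]
opening: 0.918
grasp_force: 0.0
```

step_arm --pt "0 0 0 0 0 0 1" --pt "0 0 0 0 0 0 1" --pt "0 0 0 0 0 0 1" --pt "0 0 0 0 0 0 1" --pt "0 0 0 0 0 0 1" --pt "0 0 0 0 0 0 1"

```text
time_s: 34.1
position: [0.5017, 0.1861, 0.0651]
tcp_rot: [[0.13, 0.992, 0.002], [0.992, -0.13, 0.0], [0.0, 0.002, -1.0]]
force: [2.4, -0.9, 2.9]
opening: 0.577
grasp_force: 30.0
```

step_arm --pt "0 0 -0.015 0 0 0 1" --pt "0 0 -0.03 0 0 0 1" --pt "0 0 -0.045 0 0 0 1" --pt "0 0 -0.06 0 0 0 1" --pt "0 0 -0.075 0 0 0 1" --pt "0 0 -0.09 0 0 0 1" --pt "0 0 -0.11 0 0 0 1" --pt "0 0 -0.13 0 0 0 1"

```text
time_s: 34.77
position: [0.5003, 0.1861, 0.1045]
tcp_rot: [[0.13, 0.992, -0.001], [0.992, -0.13, -0.0], [-0.0, -0.001, -1.0]]
force: [3.0, -0.7, -5.5]
opening: 0.578
grasp_force: 30.0
```

step_arm --pt "0 0 -0.03 0 0 0 1" --pt "0 0 -0.07 0 0 0 1" --pt "0 0 -0.12 0 0 0 1" --pt "0 0 -0.18 0 0 0 1" --pt "0 0 -0.26 0 0 0 1" --pt "0 0 -0.28 0 0 0 1" --pt "0 0 -0.28 0 0 0 1"

```text
time_s: 35.35
position: [0.5007, 0.1864, 0.1898]
tcp_rot: [[0.13, 0.992, 0.002], [0.992, -0.13, 0.001], [0.001, 0.002, -1.0]]
force: [0.6, -0.4, -3.7]
opening: 0.578
grasp_force: 30.0
```

```bash
python3 -c "
from meas import *
st(); s=cap('scene')
for i,p in enumerate([(517.2,311.4),(508.5,248.1),(500.7,185.2),(491.6,121.5)]):
    u=proj(s,[p[0]/1000,p[1]/1000,.06])[0].astype(int); print(4-i,u,s['im'][u[1],u[0]])
chain((520,10,190,38),(563.5,-159.4,190,-8),(563.5,-159.4,51,-8))"
```

```text
35.35 [0.5007 0.1864 0.1898] [[0.13, 0.992, 0.002], [0.992, -0.13, 0.001], [0.001, 0.002, -1.0]] F [ 0.6 -0.4 -3.7] M [-0.05 -0.12 -0.04] op 0.578 29.99978959183636 [ 8.4 27.8 98.6  0.  53.5 15.9]
4 [304 239] [229 228 226]
3 [290 223] [236 235 234]
2 [278 208] [243 242 241]
1 [266 195] [245 221 161]
(520, 10, 190, 38) -> [-0.574  0.143 -0.005] [-0.   -0.    0.99]
(563.5, -159.4, 190, -8) -> [-0.233  0.534  0.   ] [0.    0.    1.022]
(563.5, -159.4, 51, -8) -> [0.    0.    0.463] [0. 0. 0.]
```

step_arm --pt "-0.574 0.143 -0.005 0 0 1 1" --pt "-0.574 0.143 -0.005 0 0 1 1" --pt "-0.574 0.143 -0.005 0 0 1 1" --pt "-0.574 0.143 -0.005 0 0 1 1" --pt "-0.574 0.143 -0.005 0 0 1 1" --pt "-0.574 0.143 -0.005 0 0 1 1" --pt "-0.574 0.143 -0.005 0 0 1 1" --pt "-0.574 0.143 -0.005 0 0 1 1"

```text
time_s: 36.07
position: [0.5192, 0.0094, 0.1875]
tcp_rot: [[0.794, 0.608, -0.005], [0.608, -0.794, 0.001], [-0.003, -0.004, -1.0]]
force: [-0.7, 0.7, -2.9]
opening: 0.574
grasp_force: 30.0
```

step_arm --pt "-0.233 0.534 0 0 0 1 1" --pt "-0.233 0.534 0 0 0 1 1" --pt "-0.233 0.534 0 0 0 1 1" --pt "-0.233 0.534 0 0 0 1 1" --pt "-0.233 0.534 0 0 0 1 1" --pt "-0.233 0.534 0 0 0 1 1" --pt "-0.233 0.534 0 0 0 1 1" --pt "-0.233 0.534 0 0 0 1 1"

```text
time_s: 36.73
position: [0.5619, -0.1594, 0.1875]
tcp_rot: [[0.992, -0.13, -0.004], [-0.13, -0.992, 0.002], [-0.004, -0.001, -1.0]]
force: [0.7, 0.8, -3.4]
opening: 0.579
grasp_force: 30.0
```

step_arm --pt "0 0 0 0 0 0 1" --pt "0 0 0 0 0 0 1"

```text
time_s: 36.9
position: [0.5625, -0.1591, 0.1884]
tcp_rot: [[0.992, -0.128, -0.002], [-0.128, -0.992, 0.001], [-0.002, -0.001, -1.0]]
force: [-0.2, -0.0, -4.6]
opening: 0.58
grasp_force: 30.0
```

```bash
python3 -c "
from meas import *
st(); chain((563.5,-159.4,54,-8)); print(tray(cap('scene')))"
```

```text
36.9 [ 0.5625 -0.1591  0.1884] [[0.992, -0.128, -0.002], [-0.128, -0.992, 0.001], [-0.002, -0.001, -1.0]] F [-0.2 -0.  -4.6] M [ 0.    0.03 -0.04] op 0.58 29.999811652148765 [-26.7  31.4  91.3   0.   57.5  70.6]
(563.5, -159.4, 54, -8) -> [0.004 0.001 0.448] [-0.001  0.002  0.015]
((532.8299560546875, -175.88214111328125), (238.65255737304688, 165.8302459716797), 81.51164245605469)
```

step_arm --pt "0.004 0.001 0.12 0 0 0.015 1" --pt "0.004 0.001 0.24 0 0 0.015 1" --pt "0.004 0.001 0.34 0 0 0.015 1" --pt "0.004 0.001 0.4 0 0 0.015 1" --pt "0.004 0.001 0.435 0 0 0.015 1" --pt "0.004 0.001 0.448 0 0 0.015 1" --pt "0.004 0.001 0.448 0 0 0.015 1" --pt "0.004 0.001 0.448 0 0 0.015 1"

```text
time_s: 37.62
position: [0.5653, -0.1606, 0.0558]
tcp_rot: [[0.99, -0.141, 0.002], [-0.141, -0.99, -0.001], [0.002, 0.001, -1.0]]
force: [0.4, -0.0, -3.7]
opening: 0.578
grasp_force: 30.0
```

step_arm --pt "0 0 0 0 0 0 1" --pt "0 0 0 0 0 0 1"

```text
time_s: 37.78
position: [0.5653, -0.1608, 0.0563]
tcp_rot: [[0.99, -0.141, 0.003], [-0.141, -0.99, -0.001], [0.003, 0.001, -1.0]]
force: [-0.2, 0.4, -3.4]
opening: 0.582
grasp_force: 30.0
```

```bash
python3 -c "
from meas import *
st(); chain((563.5,-159.4,51,-8))"
```

```text
37.78 [ 0.5653 -0.1608  0.0563] [[0.99, -0.141, 0.003], [-0.141, -0.99, -0.001], [0.003, 0.001, -1.0]] F [-0.2  0.4 -3.4] M [ 0.05 -0.01 -0.02] op 0.582 29.999736450965884 [-26.8  42.9  95.3   0.   41.6  71.4]
(563.5, -159.4, 51, -8) -> [-0.006 -0.004  0.018] [ 0.001 -0.004 -0.003]
```

step_arm --pt "-0.006 -0.004 0.008 0 0 0 1" --pt "-0.006 -0.004 0.014 0 0 0 1" --pt "-0.006 -0.004 0.018 0 0 0 1" --pt "-0.006 -0.004 0.018 0 0 0 1"

```text
time_s: 38.12
position: [0.5626, -0.1588, 0.0511]
tcp_rot: [[0.99, -0.141, 0.0], [-0.141, -0.99, -0.0], [0.0, 0.0, -1.0]]
force: [-1.7, 0.6, 8.0]
opening: 0.575
grasp_force: 30.0
```

step_arm --pt "0 0 0 0 0 0 -0.44" --pt "0 0 0 0 0 0 -0.44" --pt "0 0 0 0 0 0 -0.44" --pt "0 0 0 0 0 0 -0.44" --pt "0 0 -0.03 0 0 0 -0.44" --pt "0 0 -0.1 0 0 0 -0.44" --pt "0 0 -0.22 0 0 0 -0.44" --pt "0 0 -0.36 0 0 0 -0.44"

```text
time_s: 38.78
position: [0.5611, -0.1582, 0.1565]
tcp_rot: [[0.99, -0.142, -0.005], [-0.142, -0.99, 0.002], [-0.005, -0.002, -1.0]]
force: [0.9, -0.8, 1.5]
opening: 0.722
grasp_force: 0.0
```

step_arm --pt "0 0 -0.03 0 0 0 -0.44" --pt "0 0 -0.03 0 0 0 -0.44"

```text
time_s: 38.95
position: [0.5651, -0.16, 0.1704]
tcp_rot: [[0.99, -0.142, 0.008], [-0.141, -0.99, -0.004], [0.009, 0.003, -1.0]]
force: [-0.7, 0.0, -0.2]
opening: 0.72
grasp_force: 0.0
```

```bash
python3 -c "
from h import *
st(); chain((510,-20,172,38),(491.6,121.5,172,82.34))"
```

```text
38.95 [ 0.5651 -0.16    0.1704] [[0.99, -0.142, 0.008], [-0.141, -0.99, -0.004], [0.009, 0.003, -1.0]] F [-0.7  0.  -0.2] M [0.01 0.05 0.03] op 0.72 0.0 [-26.7  32.8  92.1   0.   54.6  71.4]
(510, -20, 172, 38) -> [-0.248 -0.436 -0.009] [ 0.008 -0.009 -1.025]
(491.6, 121.5, 172, 82.34) -> [ 0.242 -0.409  0.   ] [ 0.     0.    -0.985]
```

step_arm --pt "-0.248 -0.436 -0.01 0 0 -1 -1" --pt "-0.248 -0.436 -0.01 0 0 -1 -1" --pt "-0.248 -0.436 -0.01 0 0 -1 -1" --pt "-0.248 -0.436 -0.01 0 0 -1 -1" --pt "-0.248 -0.436 -0.01 0 0 -1 -1" --pt "-0.248 -0.436 -0.01 0 0 -1 -1" --pt "-0.248 -0.436 -0.01 0 0 -1 -1" --pt "-0.248 -0.436 -0.01 0 0 -1 -1"

```text
time_s: 39.62
position: [0.5064, -0.0182, 0.1678]
tcp_rot: [[0.799, 0.601, -0.003], [0.601, -0.799, 0.001], [-0.002, -0.002, -1.0]]
force: [0.0, -1.0, 0.3]
opening: 0.99
grasp_force: 0.0
```

step_arm --pt "0.242 -0.409 0 0 0 -1 -1" --pt "0.242 -0.409 0 0 0 -1 -1" --pt "0.242 -0.409 0 0 0 -1 -1" --pt "0.242 -0.409 0 0 0 -1 -1" --pt "0.242 -0.409 0 0 0 -1 -1" --pt "0.242 -0.409 0 0 0 -1 -1" --pt "0.242 -0.409 0 0 0 -1 -1" --pt "0.242 -0.409 0 0 0 -1 -1"

```text
time_s: 40.28
position: [0.4912, 0.123, 0.1681]
tcp_rot: [[0.142, 0.99, -0.002], [0.99, -0.142, -0.0], [-0.0, -0.002, -1.0]]
force: [-0.2, 0.8, -0.0]
opening: 1.001
grasp_force: 0.0
```

step_arm --pt "0 0 0 0 0 0 -1" --pt "0 0 0 0 0 0 -1"

```text
time_s: 40.45
position: [0.4917, 0.1226, 0.1685]
tcp_rot: [[0.144, 0.99, -0.001], [0.99, -0.144, 0.0], [-0.0, -0.001, -1.0]]
force: [-0.2, 0.3, -0.1]
opening: 0.996
grasp_force: 0.0
```

```bash
python3 -c "
from meas import *
st(); chain((491.6,121.5,64,82.34)); print(tray(cap('top')),tray(cap('scene')))"
```

```text
40.45 [0.4917 0.1226 0.1685] [[0.144, 0.99, -0.001], [0.99, -0.144, 0.0], [-0.0, -0.001, -1.0]] F [-0.2  0.3 -0.1] M [ 0.01 -0.09 -0.02] op 0.996 0.0 [  1.4  28.  103.3   0.   48.7   9.6]
(491.6, 121.5, 64, 82.34) -> [-0.004  0.001  0.348] [-0.001  0.    -0.013]
((521.36279296875, -198.2028350830078), (202.6996612548828, 159.5004119873047), 82.25978088378906) ((532.9205932617188, -176.35891723632812), (238.61460876464844, 165.85861206054688), 81.85623931884766)
```

Collar 1.

step_arm --pt "-0.004 0.001 0.1 0 0 -0.013 -1" --pt "-0.004 0.001 0.2 0 0 -0.013 -1" --pt "-0.004 0.001 0.3 0 0 -0.013 -1" --pt "-0.004 0.001 0.335 0 0 -0.013 -1" --pt "-0.004 0.001 0.348 0 0 -0.013 -1" --pt "-0.004 0.001 0.348 0 0 -0.013 -1" --pt "-0.004 0.001 0.348 0 0 -0.013 1" --pt "-0.004 0.001 0.348 0 0 -0.013 1"

```text
time_s: 41.22
position: [0.4933, 0.1217, 0.066]
tcp_rot: [[0.132, 0.991, 0.003], [0.991, -0.132, 0.0], [0.0, 0.003, -1.0]]
force: [0.5, -0.6, 0.1]
opening: 0.92
grasp_force: 0.0
```

step_arm --pt "0 0 0 0 0 0 1" --pt "0 0 0 0 0 0 1" --pt "0 0 0 0 0 0 1" --pt "0 0 0 0 0 0 1" --pt "0 0 0 0 0 0 1" --pt "0 0 0 0 0 0 1"

```text
time_s: 41.72
position: [0.4932, 0.1216, 0.0651]
tcp_rot: [[0.132, 0.991, 0.002], [0.991, -0.132, -0.0], [0.0, 0.002, -1.0]]
force: [0.8, -0.4, 3.1]
opening: 0.578
grasp_force: 30.0
```

step_arm --pt "0 0 -0.015 0 0 0 1" --pt "0 0 -0.03 0 0 0 1" --pt "0 0 -0.045 0 0 0 1" --pt "0 0 -0.06 0 0 0 1" --pt "0 0 -0.075 0 0 0 1" --pt "0 0 -0.09 0 0 0 1" --pt "0 0 -0.11 0 0 0 1" --pt "0 0 -0.13 0 0 0 1"

```text
time_s: 42.38
position: [0.4918, 0.1217, 0.1044]
tcp_rot: [[0.132, 0.991, -0.0], [0.991, -0.132, 0.0], [-0.0, -0.0, -1.0]]
force: [3.0, -0.4, -4.2]
opening: 0.584
grasp_force: 30.0
```

step_arm --pt "0 0 -0.03 0 0 0 1" --pt "0 0 -0.07 0 0 0 1" --pt "0 0 -0.12 0 0 0 1" --pt "0 0 -0.18 0 0 0 1" --pt "0 0 -0.26 0 0 0 1" --pt "0 0 -0.28 0 0 0 1" --pt "0 0 -0.28 0 0 0 1"

```text
time_s: 42.97
position: [0.4917, 0.1219, 0.1896]
tcp_rot: [[0.131, 0.991, 0.002], [0.991, -0.131, 0.0], [0.0, 0.002, -1.0]]
force: [0.2, 1.0, -2.9]
opening: 0.577
grasp_force: 30.0
```

```bash
python3 -c "
from meas import *
st(); s=cap('scene')
for i,p in enumerate([(517.2,311.4),(508.5,248.1),(500.7,185.2),(491.6,121.5)]):
    u=proj(s,[p[0]/1000,p[1]/1000,.06])[0].astype(int); print(4-i,u,s['im'][u[1],u[0]])
chain((492,-20,190,38),(492.3,-149.4,190,-8),(492.3,-149.4,51,-8))"
```

```text
42.97 [0.4917 0.1219 0.1896] [[0.131, 0.991, 0.002], [0.991, -0.131, 0.0], [0.0, 0.002, -1.0]] F [ 0.2  1.  -2.9] M [-0.01 -0.11  0.03] op 0.577 29.999644667359462 [  1.3  26.  102.4   0.   51.5   8.8]
4 [304 239] [213 212 210]
3 [290 223] [221 220 220]
2 [278 208] [231 229 228]
1 [266 195] [227 225 225]
(492, -20, 190, 38) -> [-0.468  0.065 -0.006] [-0.001  0.     0.988]
(492.3, -149.4, 190, -8) -> [-0.265  0.341  0.   ] [0.    0.    1.022]
(492.3, -149.4, 51, -8) -> [0.    0.    0.463] [0. 0. 0.]
```

step_arm --pt "-0.468 0.065 -0.006 0 0 1 1" --pt "-0.468 0.065 -0.006 0 0 1 1" --pt "-0.468 0.065 -0.006 0 0 1 1" --pt "-0.468 0.065 -0.006 0 0 1 1" --pt "-0.468 0.065 -0.006 0 0 1 1" --pt "-0.468 0.065 -0.006 0 0 1 1" --pt "-0.468 0.065 -0.006 0 0 1 1" --pt "-0.468 0.065 -0.006 0 0 1 1"

```text
time_s: 43.68
position: [0.4912, -0.02, 0.1878]
tcp_rot: [[0.795, 0.607, -0.005], [0.607, -0.795, 0.001], [-0.003, -0.004, -1.0]]
force: [0.0, -0.0, -3.8]
opening: 0.579
grasp_force: 30.0
```

step_arm --pt "-0.265 0.341 0 0 0 1 1" --pt "-0.265 0.341 0 0 0 1 1" --pt "-0.265 0.341 0 0 0 1 1" --pt "-0.265 0.341 0 0 0 1 1" --pt "-0.265 0.341 0 0 0 1 1" --pt "-0.265 0.341 0 0 0 1 1" --pt "-0.265 0.341 0 0 0 1 1" --pt "-0.265 0.341 0 0 0 1 1"

```text
time_s: 44.35
position: [0.4909, -0.1491, 0.1882]
tcp_rot: [[0.991, -0.131, -0.003], [-0.131, -0.991, 0.002], [-0.003, -0.001, -1.0]]
force: [0.3, 0.1, -4.1]
opening: 0.582
grasp_force: 30.0
```

step_arm --pt "0 0 0 0 0 0 1" --pt "0 0 0 0 0 0 1"

```text
time_s: 44.52
position: [0.4915, -0.1492, 0.1888]
tcp_rot: [[0.992, -0.13, -0.002], [-0.13, -0.992, 0.001], [-0.002, -0.001, -1.0]]
force: [-0.9, 0.3, -3.5]
opening: 0.577
grasp_force: 30.0
```

```bash
python3 -c "
from meas import *
st(); chain((492.3,-149.4,54,-8)); print(tray(cap('scene')))"
```

```text
44.52 [ 0.4915 -0.1492  0.1888] [[0.992, -0.13, -0.002], [-0.13, -0.992, 0.001], [-0.002, -0.001, -1.0]] F [-0.9  0.3 -3.5] M [0.08 0.04 0.02] op 0.577 29.999639505019786 [-29.4  26.6 101.3  -0.   52.2  68.1]
(492.3, -149.4, 54, -8) -> [0.003 0.001 0.449] [-0.001  0.002  0.012]
((532.3067016601562, -175.8083953857422), (238.6522674560547, 166.88377380371094), 81.51486206054688)
```

step_arm --pt "0.003 0.001 0.12 0 0 0.012 1" --pt "0.003 0.001 0.24 0 0 0.012 1" --pt "0.003 0.001 0.34 0 0 0.012 1" --pt "0.003 0.001 0.4 0 0 0.012 1" --pt "0.003 0.001 0.435 0 0 0.012 1" --pt "0.003 0.001 0.449 0 0 0.012 1" --pt "0.003 0.001 0.449 0 0 0.012 1" --pt "0.003 0.001 0.449 0 0 0.012 1"

```text
time_s: 45.23
position: [0.4937, -0.1505, 0.0555]
tcp_rot: [[0.99, -0.14, 0.002], [-0.14, -0.99, -0.001], [0.002, 0.001, -1.0]]
force: [1.2, -0.3, -3.6]
opening: 0.578
grasp_force: 30.0
```

step_arm --pt "-0.006 -0.004 0.006 0 0 0 1" --pt "-0.006 -0.004 0.012 0 0 0 1" --pt "-0.006 -0.004 0.012 0 0 0 1" --pt "-0.006 -0.004 0.012 0 0 0 1"

```text
time_s: 45.57
position: [0.4916, -0.1487, 0.0517]
tcp_rot: [[0.99, -0.141, 0.001], [-0.141, -0.99, -0.001], [0.001, 0.0, -1.0]]
force: [-0.8, -1.0, -3.1]
opening: 0.574
grasp_force: 30.0
```

```bash
python3 -c "
from meas import *
st(); chain((492.3,-149.4,51,-8))"
```

```text
45.57 [ 0.4916 -0.1487  0.0517] [[0.99, -0.141, 0.001], [-0.141, -0.99, -0.001], [0.001, 0.0, -1.0]] F [-0.8 -1.  -3.1] M [0.07 0.03 0.01] op 0.574 29.999628778543865 [-29.3  40.4 106.2   0.   33.3  68.8]
(492.3, -149.4, 51, -8) -> [0.003 0.002 0.002] [ 0.001 -0.001 -0.002]
```

step_arm --pt "0 0 0 0 0 0 -0.44" --pt "0 0 0 0 0 0 -0.44" --pt "0 0 0 0 0 0 -0.44" --pt "0 0 0 0 0 0 -0.44" --pt "0 0 -0.03 0 0 0 -0.44" --pt "0 0 -0.1 0 0 0 -0.44" --pt "0 0 -0.22 0 0 0 -0.44" --pt "0 0 -0.36 0 0 0 -0.44"

```text
time_s: 46.23
position: [0.4898, -0.1479, 0.1589]
tcp_rot: [[0.99, -0.141, -0.004], [-0.141, -0.99, 0.002], [-0.005, -0.002, -1.0]]
force: [1.1, -0.4, 1.2]
opening: 0.72
grasp_force: 0.0
```

step_arm --pt "0 0 -0.1 0 0 0 -0.44" --pt "0 0 -0.2 0 0 0 -0.44" --pt "0 0 -0.2 0 0 0 -0.44"

```text
time_s: 46.48
position: [0.4945, -0.1502, 0.2254]
tcp_rot: [[0.99, -0.141, 0.012], [-0.141, -0.99, -0.006], [0.013, 0.005, -1.0]]
force: [1.5, -0.3, 0.5]
opening: 0.724
grasp_force: 0.0
```

```bash
python3 -c "
from meas import *
st()
for n,z in (('top',.126),('scene',.12)):
    for r in red(cap(n),z):
        if abs(r[0][0]-529)<20 and abs(r[0][1]-403)<20: print(r)
chain((510,130,220,1),(529.2,402.8,220,10.3),(529.2,402.8,125,10.3))"
```

```text
46.48 [ 0.4945 -0.1502  0.2254] [[0.99, -0.141, 0.012], [-0.141, -0.99, -0.006], [0.013, 0.005, -1.0]] F [ 1.5 -0.3  0.5] M [ 0.02 -0.01 -0.03] op 0.724 0.0 [-29.3  23.4  99.4   0.   56.4  68.8]
((529.0286865234375, 402.2062683105469), (92.46392822265625, 17.479040145874023), 29.57189178466797)
((529.0723876953125, 401.6141357421875), (99.63873291015625, 15.840371131896973), 30.177101135253906)
(510, 130, 220, 1) -> [-0.071 -0.929  0.001] [ 0.002 -0.005 -0.202]
(529.2, 402.8, 220, 10.3) -> [ 0.08  -0.908  0.   ] [ 0.     0.    -0.207]
(529.2, 402.8, 125, 10.3) -> [0.    0.    0.317] [0. 0. 0.]
```

The handle bar is at 30°, so it turned 135° before the pads slid against its stiffness. I'll grip it at 30°.

```bash
python3 -c "
from meas import *
chain((510,130,220,12),(529.2,402.4,220,30),(529.2,402.4,125,30))"
```

```text
(510, 130, 220, 12) -> [-0.071 -0.929  0.001] [ 0.003 -0.004 -0.447]
(529.2, 402.4, 220, 30) -> [ 0.251 -0.875  0.   ] [ 0.   0.  -0.4]
(529.2, 402.4, 125, 30) -> [0.    0.    0.317] [0. 0. 0.]
```

step_arm --pt "-0.071 -0.929 0 0 0 -0.447 -0.44" --pt "-0.071 -0.929 0 0 0 -0.447 -0.44" --pt "-0.071 -0.929 0 0 0 -0.447 -0.44" --pt "-0.071 -0.929 0 0 0 -0.447 -0.44" --pt "-0.071 -0.929 0 0 0 -0.447 -0.44" --pt "-0.071 -0.929 0 0 0 -0.447 -0.44" --pt "-0.071 -0.929 0 0 0 -0.447 -0.44" --pt "-0.071 -0.929 0 0 0 -0.447 -0.44"

```text
time_s: 47.25
position: [0.5079, 0.1353, 0.2172]
tcp_rot: [[0.977, 0.214, -0.003], [0.214, -0.977, 0.002], [-0.003, -0.003, -1.0]]
force: [-0.1, -0.6, -0.0]
opening: 0.72
grasp_force: 0.0
```

step_arm --pt "0.251 -0.875 0 0 0 -0.4 -0.44" --pt "0.251 -0.875 0 0 0 -0.4 -0.44" --pt "0.251 -0.875 0 0 0 -0.4 -0.44" --pt "0.251 -0.875 0 0 0 -0.4 -0.44" --pt "0.251 -0.875 0 0 0 -0.4 -0.44" --pt "0.251 -0.875 0 0 0 -0.4 -0.44" --pt "0.251 -0.875 0 0 0 -0.4 -0.44" --pt "0.251 -0.875 0 0 0 -0.4 -0.44"

```text
time_s: 47.92
position: [0.5277, 0.4068, 0.2166]
tcp_rot: [[0.864, 0.504, -0.001], [0.504, -0.864, 0.001], [-0.001, -0.002, -1.0]]
force: [-0.0, 0.4, -0.3]
opening: 0.72
grasp_force: 0.0
```

step_arm --pt "0 0 0 0 0 0 -0.44" --pt "0 0 0 0 0 0 -0.44"

```text
time_s: 48.08
position: [0.5277, 0.4011, 0.2171]
tcp_rot: [[0.866, 0.5, -0.003], [0.5, -0.866, -0.003], [-0.004, 0.001, -1.0]]
force: [0.0, 0.7, 0.3]
opening: 0.72
grasp_force: 0.0
```

```bash
python3 -c "
from meas import *
st(); chain((529.2,402.4,125,30)); print(tray(cap('top')))"
```

```text
48.08 [0.5277 0.4011 0.2171] [[0.866, 0.5, -0.003], [0.5, -0.866, -0.003], [-0.004, 0.001, -1.0]] F [0.  0.7 0.3] M [0.02 0.03 0.01] op 0.72 0.0 [27.6 35.1 77.8 -0.  67.3 87.6]
(529.2, 402.4, 125, 30) -> [ 0.008 -0.001  0.307] [ 0.001  0.005 -0.   ]
((521.4725952148438, -198.2851104736328), (202.51223754882812, 159.78041076660156), 82.10250854492188)
```

step_arm --pt "0.006 0 0.1 0 0 0 -0.44" --pt "0.006 0 0.2 0 0 0 -0.44" --pt "0.006 0 0.28 0 0 0 -0.44" --pt "0.006 0 0.307 0 0 0 -0.44" --pt "0.006 0 0.307 0 0 0 -0.44" --pt "0.006 0 0.307 0 0 0 -0.44" --pt "0.006 0 0.307 0 0 0 -0.44"

```text
time_s: 48.72
position: [0.5315, 0.4036, 0.1286]
tcp_rot: [[0.866, 0.5, 0.003], [0.5, -0.866, 0.002], [0.003, 0.0, -1.0]]
force: [0.0, 0.7, 0.0]
opening: 0.719
grasp_force: 0.0
```

step_arm --pt "0 0 0 0 0 0 1" --pt "0 0 0 0 0 0 1" --pt "0 0 0 0 0 0 1" --pt "0 0 0 0 0 0 1" --pt "0 0 0 0 0 0 1" --pt "0 0 0 0 0 0 1" --pt "0 0 0 0 0 0 1" --pt "0 0 0 0 0 0 1"

```text
time_s: 49.38
position: [0.5301, 0.4035, 0.1266]
tcp_rot: [[0.866, 0.5, 0.0], [0.5, -0.866, -0.0], [-0.0, 0.0, -1.0]]
force: [2.4, -5.9, 0.4]
opening: 0.199
grasp_force: 4.2
```

step_arm --pt "0 0 0 0 0 0 1" --pt "0 0 0 0 0 0 1" --pt "0 0 0 0 0 0 1"

```text
time_s: 49.63
position: [0.5309, 0.4021, 0.1266]
tcp_rot: [[0.866, 0.501, 0.001], [0.501, -0.866, -0.003], [-0.001, 0.003, -1.0]]
force: [2.8, -4.8, 0.2]
opening: 0.156
grasp_force: 30.0
```

```bash
python3 -c "
from h import *
st()"
```

```text
49.63 [0.5309 0.4021 0.1266] [[0.866, 0.501, 0.001], [0.501, -0.866, -0.003], [-0.001, 0.003, -1.0]] F [ 2.8 -4.8  0.2] M [-0.77 -0.38  0.01] op 0.156 29.978627432137728 [27.6 41.4 81.3 -0.2 57.3 87.7]
```

Gripped. Turn back counter-clockwise, 3 × 38°.

step_arm --pt "0 0 0 0 0 -0.12 1" --pt "0 0 0 0 0 -0.24 1" --pt "0 0 0 0 0 -0.36 1" --pt "0 0 0 0 0 -0.48 1" --pt "0 0 0 0 0 -0.6 1" --pt "0 0 0 0 0 -0.72 1" --pt "0 0 0 0 0 -0.85 1" --pt "0 0 0 0 0 -0.85 1"

```text
time_s: 50.3
position: [0.53, 0.4029, 0.1266]
tcp_rot: [[0.368, 0.93, -0.0], [0.93, -0.368, -0.001], [-0.002, 0.0, -1.0]]
force: [1.3, -3.7, 0.8]
opening: 0.158
grasp_force: 30.0
```

step_arm --pt "0 0 0 0 0 -0.12 1" --pt "0 0 0 0 0 -0.24 1" --pt "0 0 0 0 0 -0.36 1" --pt "0 0 0 0 0 -0.48 1" --pt "0 0 0 0 0 -0.6 1" --pt "0 0 0 0 0 -0.72 1" --pt "0 0 0 0 0 -0.85 1" --pt "0 0 0 0 0 -0.85 1"

```text
time_s: 50.97
position: [0.5289, 0.4029, 0.1266]
tcp_rot: [[-0.284, 0.959, -0.003], [0.959, 0.284, -0.002], [-0.001, -0.003, -1.0]]
force: [-2.6, -3.8, 2.8]
opening: 0.158
grasp_force: 30.0
```

step_arm --pt "0 0 0 0 0 -0.12 1" --pt "0 0 0 0 0 -0.24 1" --pt "0 0 0 0 0 -0.36 1" --pt "0 0 0 0 0 -0.48 1" --pt "0 0 0 0 0 -0.6 1" --pt "0 0 0 0 0 -0.72 1" --pt "0 0 0 0 0 -0.85 1" --pt "0 0 0 0 0 -0.85 1"

```text
time_s: 51.63
position: [0.5279, 0.4023, 0.1266]
tcp_rot: [[-0.817, 0.577, -0.005], [0.577, 0.817, -0.003], [0.002, -0.006, -1.0]]
force: [-3.6, -4.3, 4.4]
opening: 0.156
grasp_force: 30.1
```

step_arm --pt "0 0 0 0 0 0 0" --pt "0 0 0 0 0 0 0" --pt "0 0 0 0 0 0 0" --pt "0 0 0 0 0 0 0" --pt "0 0 0 0 0 0 0" --pt "0 0 -0.1 0 0 0 0" --pt "0 0 -0.2 0 0 0 0" --pt "0 0 -0.3 0 0 0 0"

```text
time_s: 52.3
position: [0.5298, 0.4036, 0.2169]
tcp_rot: [[-0.816, 0.578, -0.001], [0.578, 0.816, -0.0], [0.001, -0.001, -1.0]]
force: [-0.6, -0.0, 1.2]
opening: 0.494
grasp_force: 0.0
```

step_arm --pt "0 0 -0.2 0 0 0 0" --pt "0.4 0 -0.3 0 0 0 0" --pt "0.5 0 -0.3 0 0 0 0" --pt "0.6 0 -0.3 0 0 0 0" --pt "0.6 0 -0.3 0 0 0 0"

```text
time_s: 52.72
position: [0.3983, 0.497, 0.3038]
tcp_rot: [[-0.816, 0.579, 0.001], [0.579, 0.816, 0.002], [-0.0, 0.002, -1.0]]
force: [0.3, 0.5, 0.0]
opening: 0.498
grasp_force: 0.0
```

```bash
python3 -c "
from meas import *
st()
for n,z in (('top',.126),('scene',.12)):
    c=cap(n,n+'11.png')
    for r in red(c,z):
        if abs(r[0][0]-529)<20 and abs(r[0][1]-403)<20: print(r)
    print(tray(c))
b=cv2.imread('pics/scene11.png'); cv2.imwrite('pics/f.png',cv2.resize(b[80:340,80:420],(785,600),interpolation=cv2.INTER_CUBIC))"
```

```text
52.72 [0.3983 0.497  0.3038] [[-0.816, 0.579, 0.001], [0.579, 0.816, 0.002], [-0.0, 0.002, -1.0]] F [0.3 0.5 0. ] M [ 0.01 -0.13 -0.01] op 0.498 0.0 [ 41.2  28.   76.6   0.   75.3 -13.4]
((529.40576171875, 402.13470458984375), (17.996723175048828, 91.76586151123047), 55.09084701538086)
((520.7344970703125, -198.23841857910156), (202.35118103027344, 158.50497436523438), 81.96839904785156)
((529.0278930664062, 402.91912841796875), (24.243656158447266, 90.11433410644531), 53.413482666015625)
((532.71044921875, -176.51913452148438), (238.5946502685547, 166.64920043945312), 81.99684143066406)
```

View pics/f.png

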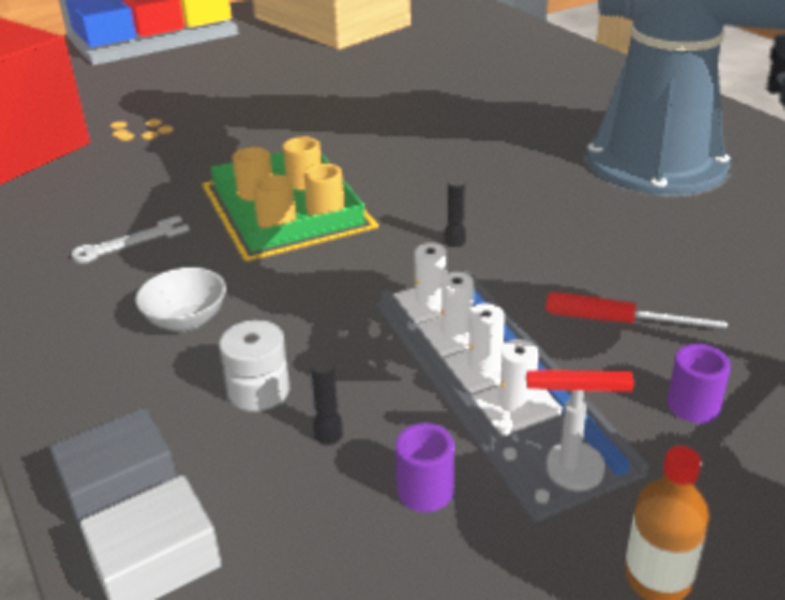

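The final view shows four collars upright in the tray inside the outline (about (285,190)), bare cores seated in the vise, and bystanders undisturbed. The handle is back to within 0.34 rad of its start angle, so tee is 1.14 at most and the jaw is slack.

```bash
python3 -c "
from rig import *
print(hand_in())"
```

```text
the job is handed in; nothing more can be done
None
```

The job is handed in: all four collars stand upright in the tray, which is square inside the outline. The cores were clamped before lifting and stayed seated, and the T-handle is turned back so the jaw is slack.

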